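# Photograph a microscope camera head and put it away dry

## Robot

A 6-joint arm with a two-finger parallel gripper is mounted at the origin on the work surface. World frame = base frame: x ahead of the robot, y to its left, z up, the work surface at z = 0. Lengths are in mm, angles in rad, forces in N, time in s.
With the tool pointing down it reaches from about 400 to 925 mm from the base axis. Payload 12.5 kg.
Tool frame: the origin (TCP) lies between the finger pads; the fingertips stand env.tip_extent ahead of it and the grasp point (between the pads) lies 11 mm behind it (env.tip_extent is the distance from the TCP to the fingertips, in mm); z points along the fingers, y is the line along which they close (so a half turn about z gives the same grasp; the last joint's range is limited). The gripper opens to 95 mm and grips with 3 to 60 N. Pads are 20 mm wide; open, the fingers measure 119 mm over their backs; the gripper's body (75 mm by 180 mm) begins 59 mm behind the grasp point.
Start: joints at [-1.306, 0.491, 1.559, -0, 1.092, -0.106], TCP at [226.499, -582.532, 222.661] pointing down, gripper open.
Joint ranges: [-3.1, 3.1], [-0.84, 2.19], [0.05, 2.79], [-1.13, 4.28], [0.06, 2.93], [-2.69, 2.69]. Speed limits (rad/s): [2.22, 2.22, 2.79, 3.14, 3.14, 3.14].

## Interface

Orientations are given as [roll, pitch, yaw] about the fixed x, y, z axes, in that order (R = Rz(yaw) Ry(pitch) Rx(roll)).
In Python, from cell import env gives the robot as it stands.
- The arm moves only by the tool carry_out, never from a script. Its argument "motion" is a list of rows, each a list of 5 numbers: the shift along the tool's x, y, z in mm, then the turn about the tool's z in degrees, then the closure, from 0 (fully open) to 1 (shut). A call has 1 to 12 rows; each row shifts and turns the commanded pose from where the row before left it, along the tool's axes as they then stand; what a row does not reach is not made up. A row lasts 1/10 s, in which the tool goes at most 50 mm and 8.59 degrees, less where a joint would pass 70% of its speed; a pose out of reach is approached as far as the arm can. A call with a gripper value outside its range is refused whole. The fingers move at their own pace and stop on an object; the grip force is fixed at half the most. Time passes only in rows, so rows that do not move let the fingers close. It gives the time, the measured TCP pose, the force, the opening and the grip force at its end, in the units of the state.
- env.state(): the state, without advancing time (a new reading comes with each control period).
- env.read_camera(name): name is "scene" or "top" or "wrist"; returns a dict with "color" (400x640x3 uint8, red, green, blue), "K" (3x3 intrinsics, pixels), "R" (3x3) and "t" (3): a world point X has camera coordinates R X + t; the wrist camera has in their place "hand_eye" (4x4, takes a point from camera to tool coordinates, whose origin is the TCP and whose axes are the flange's). Camera axes: x right, y down, z forward; pixel columns grow to the right and rows downward; lengths in mm; the calibration is good to about 2 mm. A picture is of the moment at which its call begins: read the wrist's pose just before it. There is no depth.
- env.job_done(): hands the job in; it is judged then, once.
The state is a dict: "t": time; "joints": joint angles; "qvel": joint speeds; "tau": joint torques, N m; "eef_pos": TCP position; "tcp_rot": TCP orientation; "ft_force": force on the tool from outside, world axes, zero at the start; "moment": the same for the moment, N m; "opening": opening from 0.0 (shut) to 1.0 (fully open); "grip_force": force on a finger pad.
Only numpy, scipy, OpenCV 4.12 (cv2) and the standard library are available. Lean on these libraries where they do the work, as an engineer would, in place of code of your own. Each camera call takes 0.05 s, during which the arm holds its last target. There are 200 camera calls.

## Task

Before the microscope camera head goes into dry storage, make the condition record: hold it upright at the photo spot in front of the SLR's lens with its label side square to the lens and keep it still for about a second, then do the same for the other three sides, turning the head clockwise (seen from above) a quarter turn at a time: label, sockets, vents, brass screws. Then pack the dry-storage drawer: stand the head upright in the blue bay, put every lens adapter in the middle bay, tip all the desiccant canisters from the cup into the white bay and stand the empty cup back in the middle of its tray. Finish with the drawer fully shut; keep the camera head upright throughout and leave the pens, dishes and slide box alone.

Things in the scene. Friction and masses are not known exactly. Their poses are not given: they have to be found in the camera images.
- camera_head: microscope camera head, 0.35 kg, standing: grey cube 62 x 62 mm, 56 mm high, with a round black tube (39 mm across, 34 mm high) centred on top; 90 mm in all. Grip it by the tube (at any yaw). Origin at the centre of its underside, z up; the cube's middle is 28 mm above it. Sides: -x white label with red band; -y sockets (blue rectangle, black disc); +x five black vent slots; +y four brass screws
- lens (a point): centre of the front glass of the black SLR record camera that stands fixed on a bench stand (200 mm high) at the robot's right; 135 mm above the bench. The lens looks along this point's -x axis, which is level; z up
- photo_spot (a point): the point in focus: 160 mm in front of the front glass, on the lens axis, 135 mm above the bench, straight over the white cross on the grey focus mat. Frame as the lens
- drawer (a joint): drawer of the low white dry-storage cabinet (300 deep x 336 wide x 136 mm high, fixed); metres out: 0 fully shut, 0.2 fully open. It slides along the cabinet's -x axis (towards the robot), needs about 2 N and stays where it is left
- drawer_handle (a point): middle of the drawer's steel handle: round bar 11 mm thick, 120 mm long along y, its axis 35 mm off the front panel, 100 mm above the bench (cabinet top at 136 mm, front panel's top at 124 mm). Axes as the drawer: x points into the cabinet, the drawer opens along -x, z up
- head_bay (a point): centre of the floor of the left bay (drawer's +y), blue floor, 190 mm (x) by 95 mm (y), for the camera head. All bays: axes as the drawer, floor 16 mm above the bench, walls 46 to 50 mm high, but the front panel 112 mm; shut, 112 mm from floor to cabinet roof. The bays are wholly uncovered only when the drawer is fully out
- adapter_bay (a point): centre of the floor of the middle bay, dark foam with three yellow discs 60 mm apart along x, 190 by 96 mm, for the adapters. Axes as the drawer
- desiccant_bay (a point): centre of the floor of the white bay on the right (drawer's -y), 190 by 95 mm, for the desiccant canisters. Axes as the drawer
- cup: pale blue straight-sided plastic beaker (the cup), 60 g, standing on the white tray: 64 mm across, 76 mm high, wall 3 mm, floor 4 mm. Origin at the centre of its underside, z up through the mouth
- cup_tray: fixed white enamel tray 120 x 120 mm with a 12 mm high rim, floor 4 mm above the bench; the cup's place is at its middle. Origin at the centre of its underside
- adapter0: relay-lens adapter (one to three of these are there), 140 g: stands upright 70 mm high, black lower part 42 mm across and 30 mm high with a yellow ring and a small brass set screw standing out 8 mm, bright upper barrel 37 mm across. Origin at the centre of its underside, z along its axis
- adapter1: relay-lens adapter (one to three of these are there), 140 g: stands upright 70 mm high, black lower part 42 mm across and 30 mm high with a yellow ring and a small brass set screw standing out 8 mm, bright upper barrel 37 mm across. Origin at the centre of its underside, z along its axis
- adapter2: relay-lens adapter (one to three of these are there), 140 g: stands upright 70 mm high, black lower part 42 mm across and 30 mm high with a yellow ring and a small brass set screw standing out 8 mm, bright upper barrel 37 mm across. Origin at the centre of its underside, z along its axis
- canister0: white desiccant canister with an orange band (four to seven are there, in the cup): cylinder 15 mm across, 20 mm long, 12 g, smooth plastic. Origin at its centre, z along its axis
- canister1: white desiccant canister with an orange band (four to seven are there, in the cup): cylinder 15 mm across, 20 mm long, 12 g, smooth plastic. Origin at its centre, z along its axis
- canister2: white desiccant canister with an orange band (four to seven are there, in the cup): cylinder 15 mm across, 20 mm long, 12 g, smooth plastic. Origin at its centre, z along its axis
- canister3: white desiccant canister with an orange band (four to seven are there, in the cup): cylinder 15 mm across, 20 mm long, 12 g, smooth plastic. Origin at its centre, z along its axis
- canister4: white desiccant canister with an orange band (four to seven are there, in the cup): cylinder 15 mm across, 20 mm long, 12 g, smooth plastic. Origin at its centre, z along its axis
- canister5: white desiccant canister with an orange band (four to seven are there, in the cup): cylinder 15 mm across, 20 mm long, 12 g, smooth plastic. Origin at its centre, z along its axis
- canister6: white desiccant canister with an orange band (four to seven are there, in the cup): cylinder 15 mm across, 20 mm long, 12 g, smooth plastic. Origin at its centre, z along its axis
- red_marker: white marker pen with red cap, 135 mm long, 15 mm thick; leave it alone. Origin under its middle, x along it towards the cap
- green_marker: white marker pen with green cap, 135 mm long, 15 mm thick; leave it alone. Origin under its middle, x along it
- dishes: two stacked glass dishes 60 mm across, 33 mm high together; leave them alone. Origin under the middle
- slide_box: blue slide box 85 x 110 x 34 mm; leave it alone. Origin under the middle
There are look-alikes about, which are no part of the job. Leave any pink look-alike of the adapter2 alone.

How it is judged (in metres and radians):
On the way, in this order (a step that is already met when the one before it is completed fails the run):
1. the label side faces the lens squarely (within 0.25 rad): head held upright and still, the middle of its cube within 30 mm of the photo spot sideways and in height (horizontal distance between camera_head and photo_spot below 0.03 m and z of camera_head in the frame of photo_spot between -0.058 and 0.002 m and x of lens in the frame of camera_head below -0.1 m and angle between the x axis of camera_head and the x axis of lens, either way round below 0.25 rad and angle between camera_head's own z axis and vertical below 0.2 rad and linear speed of camera_head below 0.05 m/s and angular speed of camera_head below 0.4 rad/s and contact force between the fingers and camera_head above 0.5 N), for 0.5 s.
2. the socket side faces the lens squarely (within 0.25 rad): head held upright and still, the middle of its cube within 30 mm of the photo spot sideways and in height (horizontal distance between camera_head and photo_spot below 0.03 m and z of camera_head in the frame of photo_spot between -0.058 and 0.002 m and y of lens in the frame of camera_head below -0.1 m and angle between the y axis of camera_head and the x axis of lens, either way round below 0.25 rad and angle between camera_head's own z axis and vertical below 0.2 rad and linear speed of camera_head below 0.05 m/s and angular speed of camera_head below 0.4 rad/s and contact force between the fingers and camera_head above 0.5 N), for 0.5 s.
3. the vent side faces the lens squarely (within 0.25 rad): head held upright and still, the middle of its cube within 30 mm of the photo spot sideways and in height (horizontal distance between camera_head and photo_spot below 0.03 m and z of camera_head in the frame of photo_spot between -0.058 and 0.002 m and x of lens in the frame of camera_head above 0.1 m and angle between the x axis of camera_head and the x axis of lens, either way round below 0.25 rad and angle between camera_head's own z axis and vertical below 0.2 rad and linear speed of camera_head below 0.05 m/s and angular speed of camera_head below 0.4 rad/s and contact force between the fingers and camera_head above 0.5 N), for 0.5 s.
4. the brass-screw side faces the lens squarely (within 0.25 rad): head held upright and still, the middle of its cube within 30 mm of the photo spot sideways and in height (horizontal distance between camera_head and photo_spot below 0.03 m and z of camera_head in the frame of photo_spot between -0.058 and 0.002 m and y of lens in the frame of camera_head above 0.1 m and angle between the y axis of camera_head and the x axis of lens, either way round below 0.25 rad and angle between camera_head's own z axis and vertical below 0.2 rad and linear speed of camera_head below 0.05 m/s and angular speed of camera_head below 0.4 rad/s and contact force between the fingers and camera_head above 0.5 N), for 0.5 s.
5. the cup, held, is tipped past level over the desiccant bay (angle between cup's own z axis and vertical above 1.6 rad and horizontal distance between cup and desiccant_bay below 0.15 m and contact force between the fingers and cup above 0.5 N), for 0.2 s.
At the end, for the whole second after the job is handed in: drawer within 12 mm of shut; in it the head upright (0.15 rad) on the blue bay's floor, every adapter present in the middle bay, every canister present in the white bay; the cup upright in its tray within 40 mm of the middle; all at rest and let go (value of joint drawer below 0.012 m and x of camera_head in the frame of head_bay between -0.1 and 0.1 m and y of camera_head in the frame of head_bay between -0.045 and 0.045 m and z of camera_head in the frame of head_bay between -0.01 and 0.012 m and angle between each of camera_head, cup's own z axis and vertical below 0.15 rad and linear speed of each of camera_head, cup below 0.03 m/s and x of adapter0 in the frame of adapter_bay between -0.1 and 0.1 m and y of adapter0 in the frame of adapter_bay between -0.048 and 0.048 m and z of adapter0 in the frame of adapter_bay between -0.01 and 0.085 m and linear speed of each of adapter0, adapter1, adapter2 below 0.05 m/s and x of adapter1 in the frame of adapter_bay between -0.1 and 0.1 m and y of adapter1 in the frame of adapter_bay between -0.048 and 0.048 m and z of adapter1 in the frame of adapter_bay between -0.01 and 0.085 m and x of adapter2 in the frame of adapter_bay between -0.1 and 0.1 m and y of adapter2 in the frame of adapter_bay between -0.048 and 0.048 m and z of adapter2 in the frame of adapter_bay between -0.01 and 0.085 m and x of canister0 in the frame of desiccant_bay between -0.1 and 0.1 m and y of canister0 in the frame of desiccant_bay between -0.048 and 0.048 m and z of canister0 in the frame of desiccant_bay between -0.01 and 0.06 m and x of canister1 in the frame of desiccant_bay between -0.1 and 0.1 m and y of canister1 in the frame of desiccant_bay between -0.048 and 0.048 m and z of canister1 in the frame of desiccant_bay between -0.01 and 0.06 m and x of canister2 in the frame of desiccant_bay between -0.1 and 0.1 m and y of canister2 in the frame of desiccant_bay between -0.048 and 0.048 m and z of canister2 in the frame of desiccant_bay between -0.01 and 0.06 m and x of canister3 in the frame of desiccant_bay between -0.1 and 0.1 m and y of canister3 in the frame of desiccant_bay between -0.048 and 0.048 m and z of canister3 in the frame of desiccant_bay between -0.01 and 0.06 m and x of canister4 in the frame of desiccant_bay between -0.1 and 0.1 m and y of canister4 in the frame of desiccant_bay between -0.048 and 0.048 m and z of canister4 in the frame of desiccant_bay between -0.01 and 0.06 m and x of canister5 in the frame of desiccant_bay between -0.1 and 0.1 m and y of canister5 in the frame of desiccant_bay between -0.048 and 0.048 m and z of canister5 in the frame of desiccant_bay between -0.01 and 0.06 m and x of canister6 in the frame of desiccant_bay between -0.1 and 0.1 m and y of canister6 in the frame of desiccant_bay between -0.048 and 0.048 m and z of canister6 in the frame of desiccant_bay between -0.01 and 0.06 m and horizontal distance between cup and cup_tray below 0.04 m and height (world z) of cup below 0.012 m); the robot touches nothing.
It fails at once if the camera head is tipped over (more than 0.8 rad) (angle between camera_head's own z axis and vertical above 0.8 rad).
It fails at once if a pen, the dishes or the slide box is moved more than 50 mm (distance of any of red_marker, green_marker, dishes, slide_box from where it was at the start of the episode above 0.05 m).
Of adapter0, adapter1, adapter2 only 1 to 3 are there at a start; the rules pass over those that are not, and their reading is None.
Of canister0, canister1, canister2, canister3, canister4, canister5, canister6 only 4 to 7 are there at a start; the rules pass over those that are not, and their reading is None.
At some moment in a run one of adapter0, adapter1, adapter2 may be knocked a few centimetres aside while the robot is not near it.
It also fails if it takes over 210 s, if anything falls off the work surface, if the arm or the gripper's body presses on something with over 40 N, if the wrist force passes 120 N, or if a joint passes its speed limit or range.

## Working session

There is one attempt and no reset: what is moved stays moved. The work goes in short steps, Python scripts to look and compute and a tool call to move; the robot and the scene stay as the last step left them, time stands still between calls to the robot, and variables do not carry over. Pictures are saved under pics/ and viewed, at most 14 in all, crops included, and the job is handed in when it is done.

Besides the shell and the picture viewer there is one more tool, called after "Request:" as a command line: name --pt "numbers of a row" for each row, then --argument value for the rest. carry_out: Moves the arm, as the interface text tells. Its arguments: {"type":"object","properties":{"motion":{"type":"array"}},"required":["motion"]}

```bash
mkdir -p pics; ls
python3 - <<'E'
from cell import env
import cv2
s=env.state(); print(s, env.tip_extent)
for n in("scene","top"):
    c=env.read_camera(n); cv2.imwrite(f"pics/{n}0.png",c["color"][...,::-1]); print(n,c["K"].tolist(),c["R"].tolist(),c["t"])
E
```

```text
pics
{'t': 0.0, 'joints': array([-1.30560907e+00,  4.91571068e-01,  1.55944122e+00,  2.05185065e-05,
        1.09169041e+00, -1.05552525e-01]), 'qvel': array([-6.63930986e-05, -1.65229143e-03,  1.29772710e-04,  1.69793618e-04,
        1.55650195e-03, -4.49081743e-04]), 'tau': array([-1.51951386e-03, -6.12638354e+01, -2.58179086e+01,  6.92676427e-02,
        4.82246862e-02, -9.55320866e-05]), 'eef_pos': array([ 226.4339499 , -582.29540636,  222.05742645]), 'tcp_rot': array([-3.14049071e+00, -1.35046927e-04,  3.70730239e-01]), 'ft_force': array([ 0.38974012, -0.2547942 ,  0.9284181 ]), 'moment': array([-0.02364276, -0.04122534,  0.02290346]), 'grip_force': 0.0, 'opening': 0.9990272461952419} 8.0
scene [[384.91992778170766, 0.0, 315.9008665090622], [0.0, 384.91992778170766, 202.86718592343635], [0.0, 0.0, 1.0]] [[0.7589095117876549, 0.6511044865473994, -0.010922477561023106], [0.3428818666748995, -0.4138007635296899, -0.8433273110766556], [-0.5536139254243521, 0.6362639984315419, -0.53728925717545]] [-410.8477435  -129.85315649 1559.95824572]
top [[446.98572793814867, 0.0, 323.7473973168009], [0.0, 446.98572793814867, 199.63605466708472], [0.0, 0.0, 1.0]] [[0.02649038873422998, -0.9996415845580456, 0.003868039165973597], [-0.9971651503512693, -0.02669697246148392, -0.07034866442457488], [0.07042671531201818, -0.001993510388961766, -0.997514964141736]] [ -24.95703066  555.95774734 1620.58421132]
```

View pics/scene0.png

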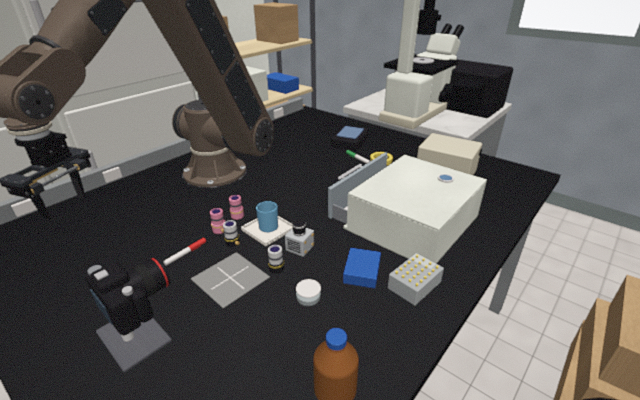

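View pics/top0.png

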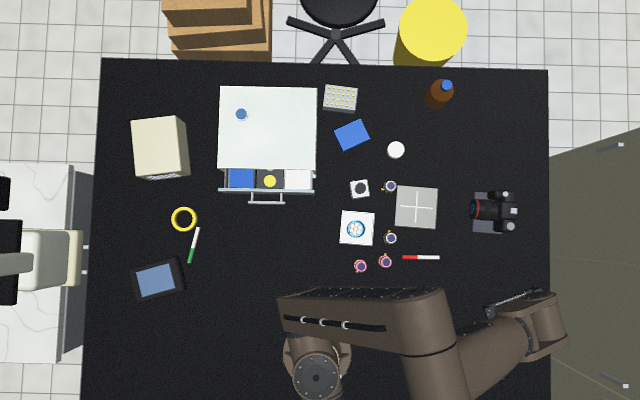

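Scene: partly open drawer on the left (handle at top-view 266,200), head at (360,188), two adapters at (390,186) and (390,238), pink look-alikes at (361,266) and (385,262), cup on its tray at (357,228), mat at (416,207), SLR at (490,212).

```bash
cat > h.py <<'E'
import numpy as np, cv2
from scipy.spatial.transform import Rotation as Ro
from cell import env
def ray(c,u,v,z):
    R,t,K=c["R"],c["t"],c["K"]
    o=-R.T@t; d=R.T@np.linalg.inv(K)@np.array([u,v,1.0])
    return o+d*(z-o[2])/d[2]
def proj(c,X):
    p=c["K"]@(c["R"]@np.array(X,float)+c["t"]); return p[:2]/p[2]
def wrist():
    s=env.state(); c=env.read_camera("wrist"); H=np.array(c["hand_eye"])
    T=np.eye(4); T[:3,:3]=Ro.from_euler("xyz",s["tcp_rot"]).as_matrix(); T[:3,3]=s["eef_pos"]
    W=np.linalg.inv(T@H); c["R"]=W[:3,:3]; c["t"]=W[:3,3]; return c
def crop(c,x0,y0,x1,y1,f,name):
    cv2.imwrite(f"pics/{name}.png",cv2.resize(c["color"][y0:y1,x0:x1,::-1],None,fx=f,fy=f,interpolation=cv2.INTER_CUBIC))
def blobs(c,mask,z,amin=20):
    n,l,st,ce=cv2.connectedComponentsWithStats(mask.astype(np.uint8))
    for i in range(1,n):
        if st[i,4]>=amin: print(st[i].tolist(),ce[i].round(1),ray(c,*ce[i],z).round(1))
E
python3 - <<'E'
from h import *
c=env.read_camera("top"); crop(c,325,170,445,280,5,"topz")
print(c["color"][207,400],c["color"][190,395])
im=c["color"].astype(int)
m=np.zeros(im.shape[:2],bool); m[175:235,385:445]=1
print("mat");blobs(c,m&(im.min(2)>90)&(np.ptp(im,2)<40),0,100)
print("lens red");m[:]=0;m[190:230,465:500]=1;blobs(c,m&(im[...,0]-im[...,1]>60),135,5)
print("adapter guesses",[ray(c,u,v,70).round(1).tolist() for u,v in((390,186),(390,238))])
print("head",ray(c,360,188,90).round(1),"cup",ray(c,356,229,76).round(1),"tray",ray(c,357,228,12).round(1))
print("handle ends",ray(c,249,202,100).round(1),ray(c,284,202.5,100).round(1))
print("front panel top",ray(c,219,192,124).round(1),ray(c,314,192,124).round(1))
print("cab top corners",[ray(c,u,v,136).round(1).tolist() for u,v in((219,86),(317,88),(218,167.5),(316.5,169.5))])
E
```

```text
[192 194 191] [36 34 38]
mat
[385, 181, 53, 48, 1748] [414.9 205.9] [ 543.5 -349.2    0. ]
lens red
[475, 199, 4, 20, 31] [477.2 208.1] [ 533.5 -533.7  135. ]
adapter guesses [[607.9, -244.9, 70.0], [423.2, -247.9, 70.0]]
head [ 595.9 -136.5   90. ] cup [ 451.7 -126.5   76. ] tray [ 455.9 -135.    12. ]
handle ends [535.5 250.3 100. ] [537.  128.3 100. ]
front panel top [565.7 350.6 124. ] [574.5  24.3 124. ]
cab top corners [[933.4, 363.6, 136.0], [935.7, 23.8, 136.0], [648.7, 354.8, 136.0], [651.0, 17.6, 136.0]]
```

View pics/topz.png

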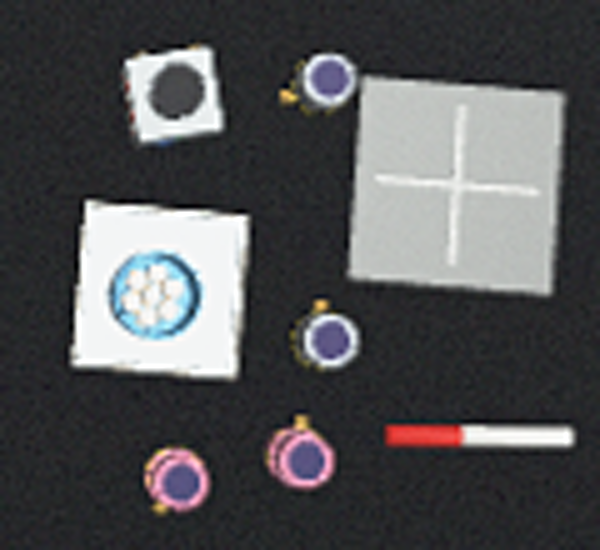

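Crop: head tube centre at (176,90), label red marks on its left and sockets at the bottom. Adapters at (330,78) and (331,340), cup at (154,295), cross at (458,186). The four pinkless items to move are clear; now the numbers.

Run:
```python
from h import *
c=env.read_camera("top"); im=c["color"].astype(int)
p=lambda u,v:(325+(u+.5)/5-.5,170+(v+.5)/5-.5)
P=lambda u,v,z:ray(c,*p(u,v),z)
yaw=lambda d:np.degrees(np.arctan2(d[1],d[0])).round(1)
print("tube",P(176,90,90)); print("head x yaw",yaw(P(208,47,56)-P(125,60,56)),yaw(P(222,130,56)-P(140,143,56)))
print("a0",P(331,78,70),"a1",P(331,340,70)); print("cup",P(154,295,76), "tray",[P(*q,12).round(0) for q in((87,201),(249,213),(238,379),(72,366))])
print("cross",P(458,186,0),"L yaw",yaw(P(540,192,0)-P(377,179,0)),yaw(P(565,93,0)-P(362,75,0)), yaw(P(550,295,0)-P(350,278,0)))
s=env.read_camera("scene"); 
from numpy import array
print("scene proj check a0/tube/cup", proj(s,[607,-245,70]),proj(s,P(176,90,90)),proj(s,P(154,295,76)))
crop(s,190,180,330,285,5,"scz")
crop(c,205,75,330,215,4,"drz")
```

```text
tube [ 597.30325829 -135.72013757   90.        ]
head x yaw -79.5 -79.4
a0 [ 610.86864374 -247.75086601   70.        ] a1 [ 424.6371931  -250.71867116   70.        ]
cup [ 453.03367176 -124.37422267   76.        ] tray [array([521., -78.,  12.]), array([ 516., -198.,   12.]), array([ 394., -192.,   12.]), array([400., -70.,  12.])]
cross [ 540.34507651 -353.98164316    0.        ] L yaw -93.0 -93.6 -93.3
scene proj check a0/tube/cup [274.63227487 247.92721483] [299.40803897 222.28348864] [267.72148037 207.02884092]
```

View pics/drz.png

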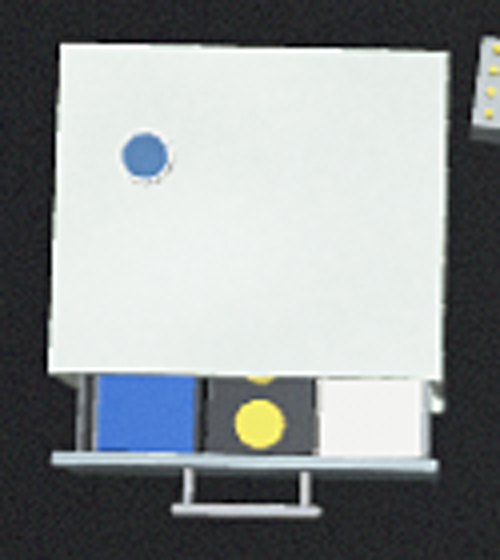

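View pics/scz.png

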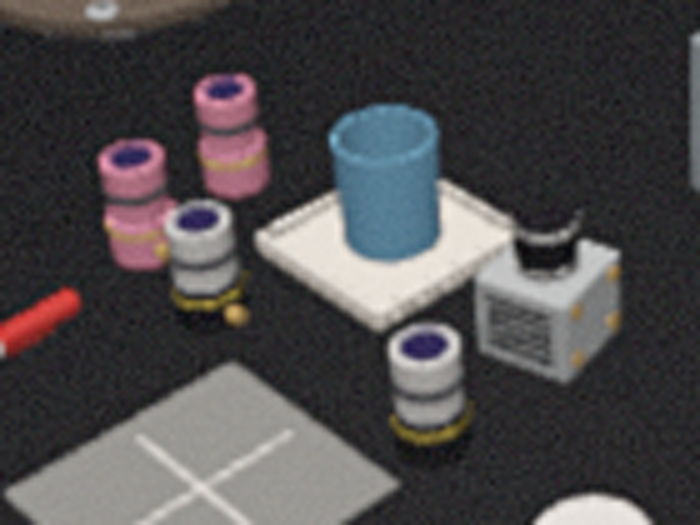

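Crops: bar handle centred at (247,511), panel parallel to the world axes. The scene view confirms the top-view positions; vents face the mat and screws face away from the robot. First go to the handle.

Request:
carry_out --pt "0 0 0 -8.59 0.3" --pt "0 0 0 -8.59 0.62" --pt "0 0 0 -8.59 0.62" --pt "0 0 0 -8.59 0.62" --pt "0 0 0 -8.59 0.62" --pt "0 0 0 -8.59 0.62" --pt "0 0 0 -8.59 0.62" --pt "0 0 0 -8.59 0.62" --pt "30 12 0 0 0.62" --pt "40 16 0 0 0.62" --pt "45 18 0 0 0.62" --pt "45 18 0 0 0.62"

```text
t: 1.45
eef_pos: [290.8, -420.9, 222.5]
tcp_rot: [3.142, -0.0, 1.569]
ft_force: [0.3, -0.9, -1.0]
opening: 0.383
grip_force: 0.0
```

Request:
carry_out --pt "45 18 0 0 0.62" --pt "45 18 0 0 0.62" --pt "45 18 0 0 0.62" --pt "45 18 0 0 0.62" --pt "45 18 0 0 0.62" --pt "45 18 0 0 0.62" --pt "45 18 0 0 0.62" --pt "45 18 0 0 0.62" --pt "45 18 0 0 0.62" --pt "45 18 0 0 0.62" --pt "45 18 0 0 0.62" --pt "45 18 0 0 0.62"

```text
t: 2.65
eef_pos: [507.3, 119.5, 222.7]
tcp_rot: [3.141, 0.0, 1.57]
ft_force: [1.6, -0.5, -0.0]
opening: 0.382
grip_force: 0.0
```

Request:
carry_out --pt "40 15 0 0 0.62" --pt "28 11 0 0 0.62" --pt "0 0 20 0 0.62" --pt "0 0 40 0 0.62" --pt "0 0 0 0 0.62" --pt "0 0 30 0 0.62" --pt "0 0 25 0 0.62" --pt "0 0 17 0 0.62" --pt "0 0 0 0 0.62"

```text
t: 3.55
eef_pos: [532.6, 185.0, 90.1]
tcp_rot: [-3.139, 0.001, 1.57]
ft_force: [0.2, -0.4, 0.3]
opening: 0.38
grip_force: 0.0
```

Request:
carry_out --pt "0 0 0 0 1" --pt "0 0 0 0 1" --pt "0 0 0 0 1" --pt "0 0 0 0 1" --pt "0 -3 0 0 1" --pt "0 -6 0 0 1" --pt "0 -10 0 0 1" --pt "0 -10 0 0 1"

```text
t: 4.35
eef_pos: [504.4, 185.2, 91.5]
tcp_rot: [3.139, -0.0, 1.57]
ft_force: [1.8, -3.3, 7.7]
opening: 0.107
grip_force: 30.0
```

Request:
carry_out --pt "0 -12 0 0 1" --pt "0 -12 0 0 1" --pt "0 -12 0 0 1" --pt "0 -12 0 0 1" --pt "0 -12 0 0 1" --pt "0 -12 0 0 1" --pt "0 -8 0 0 1" --pt "0 -5 0 0 1" --pt "0 -3 0 0 1" --pt "0 0 0 0 1"

```text
t: 5.35
eef_pos: [415.7, 184.7, 91.4]
tcp_rot: [3.141, 0.001, 1.571]
ft_force: [-0.4, -8.9, 13.0]
opening: 0.11
grip_force: 30.0
```

Request:
carry_out --pt "0 -3 0 0 1" --pt "0 -3 0 0 1" --pt "0 -3 0 0 1" --pt "0 -3 0 0 1" --pt "0 0 0 0 1"

```text
t: 5.85
eef_pos: [403.8, 184.6, 91.4]
tcp_rot: [3.141, 0.001, 1.571]
ft_force: [-1.5, -11.0, 13.7]
opening: 0.108
grip_force: 30.0
```

Request:
carry_out --pt "0 -2 0 0 1" --pt "0 -2 0 0 1" --pt "0 -2 0 0 1" --pt "0 -2 0 0 1" --pt "0 0 0 0 1"

```text
t: 6.35
eef_pos: [399.2, 184.7, 91.5]
tcp_rot: [3.134, 0.0, 1.571]
ft_force: [15.9, -18.0, -0.6]
opening: 0.108
grip_force: 30.0
```

Request:
carry_out --pt "0 0 0 0 0.6" --pt "0 0 0 0 0.6" --pt "0 0 0 0 0.6" --pt "0 0 -20 0 0.6" --pt "0 0 -40 0 0.6" --pt "0 0 -40 0 0.5" --pt "0 0 -40 0 0.3" --pt "-20 12 0 0 0.3" --pt "-40 25 0 0 0.3" --pt "-40 25 0 0 0.3" --pt "-40 25 0 0 0.3" --pt "-40 25 0 0 0.3"

```text
t: 7.55
eef_pos: [508.2, 3.8, 230.6]
tcp_rot: [-3.141, -0.0, 1.571]
ft_force: [1.3, -0.1, 0.4]
opening: 0.7
grip_force: 0.0
```

Request:
carry_out --pt "-40 25 0 0 0.3" --pt "-40 25 0 0 0.3" --pt "-40 25 0 0 0.3" --pt "-20 12 0 0 0.3" --pt "0 0 0 8.1 0.3" --pt "0 0 0 8.1 0.3" --pt "0 0 0 8.1 0.3" --pt "0 0 0 8.1 0.3" --pt "0 0 0 8.1 0.3" --pt "0 0 0 8.1 0.3" --pt "0 0 0 8.1 0.3" --pt "0 0 0 8.1 0.3"

```text
t: 8.75
eef_pos: [594.5, -134.3, 230.3]
tcp_rot: [-3.141, 0.001, 0.434]
ft_force: [0.4, -0.3, -0.6]
opening: 0.696
grip_force: 0.0
```

```bash
cat >> h.py <<'E'
def go(x,y,z):
    s=env.state(); R=Ro.from_euler("xyz",s["tcp_rot"]).as_matrix()
    print("pose",s["eef_pos"].round(1),np.degrees(s["tcp_rot"]).round(1),"j6",np.degrees(s["joints"][5]).round(1),"shift",(R.T@(np.array([x,y,z])-s["eef_pos"])).round(1))
E
python3 - <<'E'
from h import *
go(597.3,-135.7,67)
c=env.read_camera("top"); crop(c,195,75,355,215,4,"t2")
E
```

```text
pose [ 594.5 -134.3  230.3] [-180.     0.    24.9] j6 46.2 shift [  2.1   2.6 163.3]
```

View pics/t2.png

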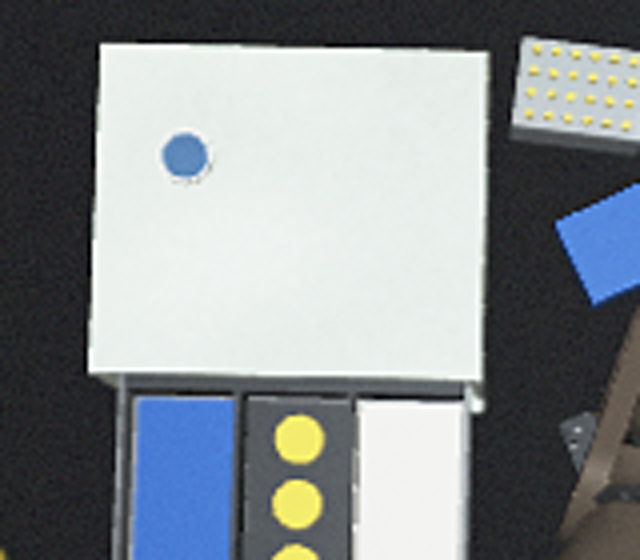

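The drawer is fully out: back wall visible, bays empty, yellow discs in a column at (298,440/503). Descend on the head's tube.

Request:
carry_out --pt "2 2.5 40 0 0.3" --pt "0 0 40 0 0.3" --pt "0 0 40 0 0.3" --pt "0 0 30 0 0.3" --pt "0 0 13 0 0.3" --pt "0 0 0 0 0.3" --pt "0 0 0 0 1" --pt "0 0 0 0 1" --pt "0 0 0 0 1" --pt "0 0 0 0 1"

```text
t: 9.8
eef_pos: [597.9, -136.3, 68.4]
tcp_rot: [3.141, -0.001, 0.439]
ft_force: [-0.5, -0.7, 0.3]
opening: 0.422
grip_force: 0.0
```

Run:
```python
from h import *
go(597.3,-135.7,67); print(env.state()["opening"],env.state()["grip_force"])
c=env.read_camera("top"); im=c["color"].astype(int)
m=np.zeros(im.shape[:2],bool); m[165:230,205:335]=1
print("discs"); blobs(c,m&(im[...,0]>190)&(im[...,1]>170)&(im[...,2]<140),16,30)
print("blue"); blobs(c,m&(im[...,2]-im[...,0]>90),16,200)
print("white"); blobs(c,m&(im.min(2)>225),16,200)
crop(c,195,160,355,230,4,"t3")
```

```text
pose [ 597.9 -136.3   68.4] [179.9  -0.   25.2] j6 45.8 shift [-0.3 -0.8  1.4]
0.42246416014540544 0.0
discs
[264, 179, 12, 12, 115] [269.5 184.4] [607.7 191.3  16. ]
[263, 195, 12, 12, 113] [268.8 200.5] [548.1 191.8  16. ]
[263, 211, 11, 12, 72] [266.9 215.7] [492.1 196.5  16. ]
blue
[228, 175, 25, 51, 1207] [240.2 200.1] [546.7 296.6  16. ]
white
[217, 165, 98, 5, 358] [269.8 166.4] [674.5 192.4  16. ]
[284, 176, 26, 48, 1079] [297.2 197.3] [562.7  87.5  16. ]
```

View pics/t3.png

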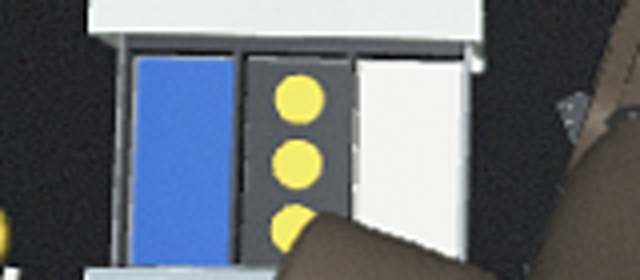

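Request:
carry_out --pt "0 0 0 0 1" --pt "0 0 0 0 1" --pt "0 0 0 0 1" --pt "0 0 -10 0 1" --pt "0 0 -20 0 1" --pt "0 0 -25 0 1" --pt "0 0 -25 0 1" --pt "0 0 -20 0 1" --pt "0 0 -6.5 0 1" --pt "-10 12 0 0 1" --pt "-20 24 0 0 1" --pt "-25 29 0 0 1"

```text
t: 11.05
eef_pos: [574.7, -218.9, 172.9]
tcp_rot: [-3.14, 0.001, 0.441]
ft_force: [0.3, -0.1, -2.8]
opening: 0.404
grip_force: 30.0
```

Request:
carry_out --pt "-25 30 0 0 1" --pt "-25 30 0 0 1" --pt "-20 24 0 0 1" --pt "-14 17 0 0 1" --pt "-6 7 0 0 1" --pt "0 0 0 -4.31 1" --pt "0 0 0 -8.31 1" --pt "0 0 0 -8.31 1" --pt "0 0 0 -8.31 1" --pt "0 0 0 -8.31 1" --pt "0 0 0 -8.31 1" --pt "0 0 0 -8.31 1"

```text
t: 12.25
eef_pos: [539.7, -353.8, 173.2]
tcp_rot: [-3.14, -0.001, 1.391]
ft_force: [0.4, -0.2, -4.1]
opening: 0.404
grip_force: 30.0
```

Request:
carry_out --pt "0 0 0 -8.31 1" --pt "0 0 0 -8.31 1" --pt "0 0 0 -8.31 1" --pt "0 0 0 -8.31 1" --pt "0 0 0 -8.31 1" --pt "0 0 0 -8.31 1" --pt "0 0 0 -8.31 1" --pt "0 0 0 -8.31 1" --pt "0 0 0 -8.31 1" --pt "0 0 0 -8.31 1" --pt "0 0 0 -8.31 1" --pt "0 0 0 -4 1"

```text
t: 13.45
eef_pos: [539.7, -353.8, 173.2]
tcp_rot: [3.141, -0.001, 3.056]
ft_force: [0.1, -0.2, -4.0]
opening: 0.41
grip_force: 30.0
```

Run:
```python
from h import *
go(540.3,-354,175); print(env.state()["opening"],env.state()["grip_force"])
c=env.read_camera("scene"); crop(c,60,150,300,340,3,"s2")
```

```text
pose [ 539.7 -353.8  173.2] [ 1.799e+02 -1.000e-01  1.751e+02] j6 -124.2 shift [-0.6 -0.2 -1.8]
0.4097746211775836 29.995605647563934
```

View pics/s2.png

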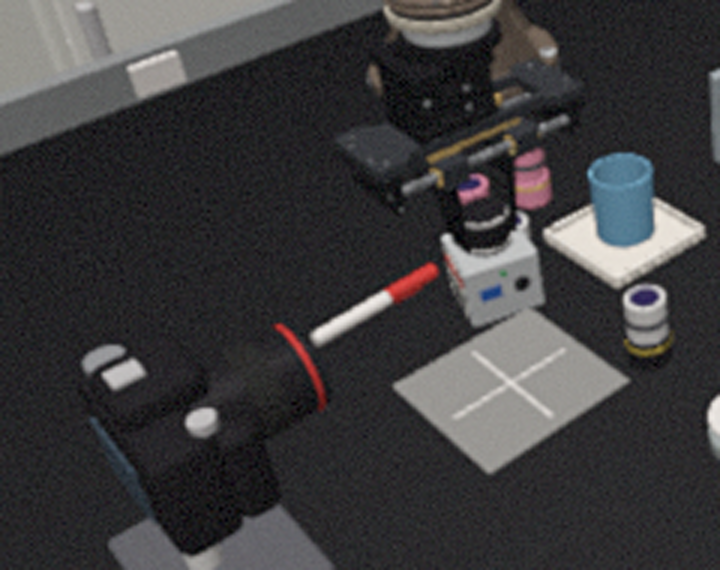

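The head hangs upright over the mat, label turned nearly to the lens (face at about (455,270)), sockets at the right. 16° more, then the four holds.

Request:
carry_out --pt "0 0 0 -8.15 1" --pt "0 0 0 -8.15 1" --pt "0 0 0 0 1" --pt "0 0 0 0 1" --pt "0 0 0 0 1" --pt "0 0 0 0 1" --pt "0 0 0 0 1" --pt "0 0 0 0 1" --pt "0 0 0 0 1" --pt "0 0 0 0 1" --pt "0 0 0 0 1" --pt "0 0 0 0 1"

```text
t: 14.7
eef_pos: [540.0, -354.4, 174.2]
tcp_rot: [-3.141, -0.0, -2.949]
ft_force: [-0.5, 0.2, -3.4]
opening: 0.403
grip_force: 30.0
```

Request:
carry_out --pt "0 0 0 0 1" --pt "0 0 0 7.5 1" --pt "0 0 0 7.5 1" --pt "0 0 0 8.5 1" --pt "0 0 0 8.5 1" --pt "0 0 0 8.5 1" --pt "0 0 0 8.5 1" --pt "0 0 0 8.5 1" --pt "0 0 0 8.5 1" --pt "0 0 0 8 1" --pt "0 0 0 8 1" --pt "0 0 0 8 1"

```text
t: 15.9
eef_pos: [540.0, -354.4, 174.2]
tcp_rot: [3.142, 0.0, 1.758]
ft_force: [0.4, 0.1, -3.7]
opening: 0.403
grip_force: 30.0
```

Request:
carry_out --pt "0 0 0 0 1" --pt "0 0 0 0 1" --pt "0 0 0 0 1" --pt "0 0 0 0 1" --pt "0 0 0 0 1" --pt "0 0 0 0 1" --pt "0 0 0 0 1" --pt "0 0 0 0 1" --pt "0 0 0 0 1" --pt "0 0 0 0 1" --pt "0 0 0 0 1" --pt "0 0 0 0 1"

```text
t: 17.1
eef_pos: [540.0, -354.4, 174.1]
tcp_rot: [-3.142, 0.0, 1.764]
ft_force: [0.7, -0.1, -2.7]
opening: 0.409
grip_force: 30.0
```

Run:
```python
from h import *
go(540.3,-354,175)
c=env.read_camera("scene"); crop(c,180,190,270,270,5,"s3")
```

```text
pose [ 540.  -354.4  174.1] [-180.    0.  101.] j6 -50.2 shift [ 0.4  0.4 -0.9]
```

View pics/s3.png

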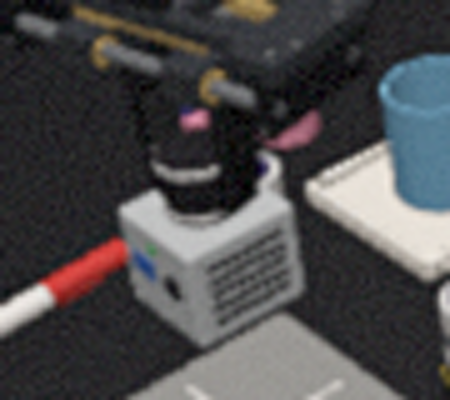

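Sockets (blue, black disc) face the lens, vents on the right. Continue with vents and screws.

Request:
carry_out --pt "0 0 0 7.5 1" --pt "0 0 0 7.5 1" --pt "0 0 0 8.5 1" --pt "0 0 0 8.5 1" --pt "0 0 0 8.5 1" --pt "0 0 0 8.5 1" --pt "0 0 0 8.5 1" --pt "0 0 0 8.5 1" --pt "0 0 0 8 1" --pt "0 0 0 8 1" --pt "0 0 0 8 1" --pt "0 0 0 0 1"

```text
t: 18.35
eef_pos: [540.0, -354.4, 174.2]
tcp_rot: [3.141, -0.0, 0.191]
ft_force: [-0.7, 0.1, -2.6]
opening: 0.406
grip_force: 30.0
```

Request:
carry_out --pt "0 0 0 0 1" --pt "0 0 0 0 1" --pt "0 0 0 0 1" --pt "0 0 0 0 1" --pt "0 0 0 0 1" --pt "0 0 0 0 1" --pt "0 0 0 0 1" --pt "0 0 0 0 1" --pt "0 0 0 0 1" --pt "0 0 0 0 1" --pt "0 0 0 0 1" --pt "0 0 0 0 1"

```text
t: 19.55
eef_pos: [540.0, -354.4, 174.1]
tcp_rot: [3.141, 0.0, 0.193]
ft_force: [0.8, 0.2, -3.7]
opening: 0.405
grip_force: 30.0
```

Request:
carry_out --pt "0 0 0 7.5 1" --pt "0 0 0 7.5 1" --pt "0 0 0 8.5 1" --pt "0 0 0 8.5 1" --pt "0 0 0 8.5 1" --pt "0 0 0 8.5 1" --pt "0 0 0 8.5 1" --pt "0 0 0 8.5 1" --pt "0 0 0 8 1" --pt "0 0 0 8 1" --pt "0 0 0 8 1" --pt "0 0 0 0 1"

```text
t: 20.75
eef_pos: [540.0, -354.4, 174.1]
tcp_rot: [3.142, -0.0, -1.38]
ft_force: [0.2, 0.3, -3.6]
opening: 0.408
grip_force: 30.0
```

Request:
carry_out --pt "0 0 0 0 1" --pt "0 0 0 0 1" --pt "0 0 0 0 1" --pt "0 0 0 0 1" --pt "0 0 0 0 1" --pt "0 0 0 0 1" --pt "0 0 0 0 1" --pt "0 0 0 0 1" --pt "0 0 0 0 1" --pt "0 0 0 0 1" --pt "0 0 0 0 1" --pt "0 0 0 0 1"

```text
t: 21.95
eef_pos: [540.0, -354.4, 174.2]
tcp_rot: [3.142, -0.0, -1.378]
ft_force: [-0.4, -0.9, -3.4]
opening: 0.405
grip_force: 30.0
```

Request:
carry_out --pt "0 0 -25 -8.5 1" --pt "0 0 -30 -8.5 1" --pt "0 0 -5 -8.5 1" --pt "0 0 0 -8.5 1" --pt "0 0 0 -8.5 1" --pt "0 0 0 -8.5 1" --pt "0 0 0 -8.5 1" --pt "0 0 0 -8.5 1" --pt "0 0 0 -8.5 1" --pt "0 0 0 -8.5 1" --pt "0 0 0 -8.5 1" --pt "0 0 0 0 1"

```text
t: 23.15
eef_pos: [540.0, -354.4, 234.2]
tcp_rot: [3.142, 0.0, 0.256]
ft_force: [0.7, -0.5, -2.8]
opening: 0.407
grip_force: 30.0
```

Run:
```python
from h import *
go(550,293,234)
```

```text
pose [ 540.  -354.4  234.2] [180.    0.   14.7] j6 36.2 shift [ 1.737e+02 -6.237e+02  1.000e-01]
```

Request:
carry_out --pt "5.6 -20 0 0 1" --pt "11 -39.5 0 0 1" --pt "11 -39.5 0 0 1" --pt "11 -39.5 0 0 1" --pt "11 -39.5 0 0 1" --pt "11 -39.5 0 0 1" --pt "11 -39.5 0 0 1" --pt "11 -39.5 0 0 1" --pt "11 -39.5 0 0 1" --pt "11 -39.5 0 0 1" --pt "11 -39.5 0 0 1" --pt "11 -39.5 0 0 1"

```text
t: 24.35
eef_pos: [547.6, 119.6, 234.4]
tcp_rot: [3.142, -0.0, 0.25]
ft_force: [1.0, 0.3, -4.1]
opening: 0.406
grip_force: 30.0
```

Request:
carry_out --pt "11 -39.5 0 0 1" --pt "11 -39.5 0 0 1" --pt "11 -39.5 0 0 1" --pt "11 -39.5 0 0 1" --pt "3 -11.2 0 0 1" --pt "0 0 0 0 1" --pt "0 0 0 0 1" --pt "0 0 0 0 1"

```text
t: 25.15
eef_pos: [551.3, 291.8, 234.2]
tcp_rot: [3.141, 0.0, 0.252]
ft_force: [0.6, 0.2, -3.5]
opening: 0.407
grip_force: 30.0
```

Run:
```python
from h import *
go(550,293,84.5)
c=env.read_camera("scene"); crop(c,310,130,470,240,4,"s4")
```

```text
pose [551.3 291.8 234.2] [180.    0.   14.4] j6 97.4 shift [ -1.   -1.6 149.7]
```

View pics/s4.png

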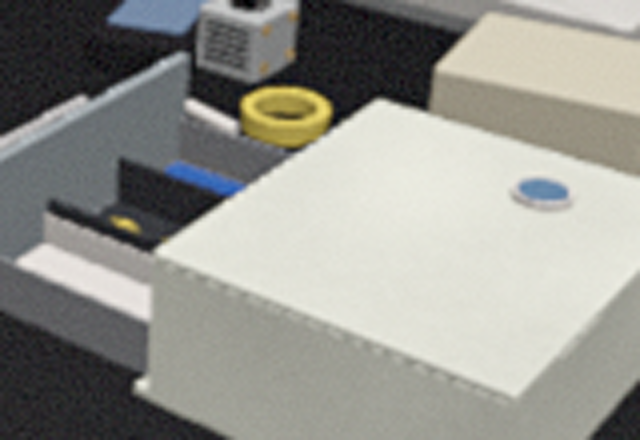

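The head is upright above the drawer's blue bay. Lower, release, and rise.

Request:
carry_out --pt "-1 -1.5 25 0 1" --pt "0 0 35 0 1" --pt "0 0 35 0 1" --pt "0 0 30 0 1" --pt "0 0 15 0 1" --pt "0 0 6 0 1" --pt "0 0 2.5 0 1" --pt "0 0 0.5 0 1" --pt "0 0 0 0 1"

```text
t: 26.1
eef_pos: [550.5, 294.1, 86.1]
tcp_rot: [-3.141, -0.002, 0.254]
ft_force: [0.0, 0.1, -3.7]
opening: 0.405
grip_force: 30.0
```

Request:
carry_out --pt "0 0 1 0 1" --pt "0 0 1 0 1" --pt "0 0 0 0 1" --pt "0 0 0 0 1"

```text
t: 26.5
eef_pos: [550.7, 294.2, 84.3]
tcp_rot: [3.142, -0.002, 0.254]
ft_force: [-0.2, -1.7, 5.1]
opening: 0.409
grip_force: 30.0
```

Request:
carry_out --pt "0 0 0 0 0.4" --pt "0 0 0 0 0.35" --pt "0 0 0 0 0.35" --pt "0 0 -20 0 0.35" --pt "0 0 -40 0 0.3" --pt "0 0 -45 0 0.16" --pt "0 0 -45 0 0.16" --pt "0 0 0 7.27 0.16" --pt "0 0 0 7.27 0.16" --pt "0 0 0 0 0.16"

```text
t: 27.5
eef_pos: [549.9, 294.1, 233.3]
tcp_rot: [-3.142, -0.0, -0.002]
ft_force: [0.6, 0.1, 0.1]
opening: 0.838
grip_force: 0.0
```

Request:
carry_out --pt "-6 24 0 0 0.16" --pt "-10 44 0 0 0.16" --pt "-10 44 0 0 0.16" --pt "-10 44 0 0 0.16" --pt "-10 44 0 0 0.16" --pt "-10 44 0 0 0.16" --pt "-10 44 0 0 0.16" --pt "-10 44 0 0 0.16" --pt "-10 44 0 0 0.16" --pt "-10 40 0 0 0.16" --pt "0 0 0 0 0.16" --pt "0 0 0 0 0.16"

```text
t: 28.7
eef_pos: [453.9, -122.5, 232.9]
tcp_rot: [-3.141, 0.0, 0.001]
ft_force: [1.0, -0.4, -0.4]
opening: 0.836
grip_force: 0.0
```

Run:
```python
from h import *
c=env.read_camera("top"); crop(c,205,155,345,225,4,"t4")
crop(c,205,155,345,225,5,"t5")
w=wrist(); cv2.imwrite("pics/w1.png",w["color"][...,::-1])
im=w["color"].astype(int)
blobs(w,(im[...,2]-im[...,0]>50)&(im[...,1]>80),80,300)
go(453,-124.4,180)
```

```text
[302, 159, 56, 56, 739] [328.8 183.5] [ 453.7 -126.5   80. ]
pose [ 454.2 -121.2  233. ] [-1.8e+02  0.0e+00  1.0e-01] j6 66.9 shift [-1.2  3.2 53. ]
```

View pics/t5.png

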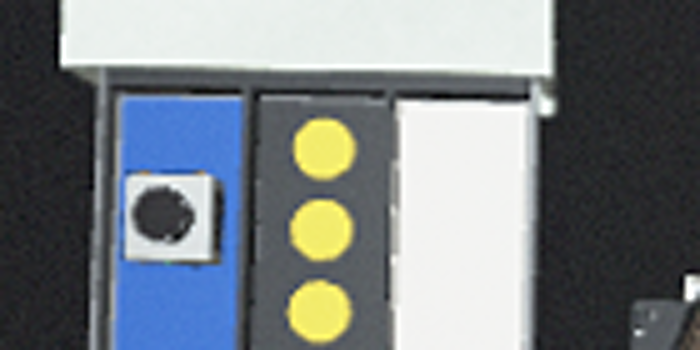

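View pics/w1.png

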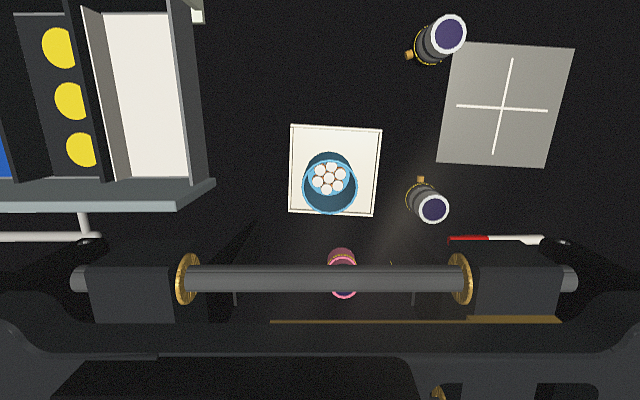

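The wrist picture shows seven canisters in the cup at (330,185), adapters at (447,35) and (433,208), and the drawer bays empty at left; the top crop shows the head standing in the blue bay at (163,213).

Request:
carry_out --pt "-1 3.5 30 0 0.16" --pt "0 0 40 0 0.16" --pt "0 0 40 0 0.16" --pt "0 0 40 0 0.16" --pt "0 0 30 0 0.16" --pt "0 0 20 0 0.16" --pt "0 0 8 0 0.16" --pt "0 0 0 0 0.16" --pt "0 0 0 0 1" --pt "0 0 0 0 1" --pt "0 0 0 0 1" --pt "0 0 0 0 1"

```text
t: 30.0
eef_pos: [453.6, -125.6, 26.1]
tcp_rot: [3.141, -0.002, 0.0]
ft_force: [0.9, 1.7, 8.4]
opening: 0.681
grip_force: 30.0
```

Run:
```python
from h import *
import cv2
s=env.state(); print(s["eef_pos"],s["opening"],s["grip_force"])
im=cv2.imread("pics/w1.png").astype(int)
print([(v,im[v,95:105].mean().round().astype(int)) for v in range(170,225,1)])
c=env.read_camera("wrist"); H=np.array(c["hand_eye"])
T=np.eye(4);T[:3,:3]=Ro.from_euler("xyz",[np.pi,0,0.001]).as_matrix();T[:3,3]=[454.1,-121.5,233]
W=np.linalg.inv(T@H); c["R"]=W[:3,:3]; c["t"]=W[:3,3]
for v in (180,185,190,205,212): print(v,ray(c,100,v,124).round(1))
print("front end of white floor",ray(c,155,178,16).round(1), "cam pos",(-c["R"].T@c["t"]).round(0))
print("right end panel/wall",ray(c,215,182,124).round(1),ray(c,205,180,66).round(1),ray(c,187,180,66).round(1))
t=env.read_camera("top"); print("cab front top",ray(t,205+450/5,155+73/5,136).round(1),ray(t,205+250/5,155+70/5,136).round(1))
```

```text
[ 453.63432218 -125.55000675   26.11148342] 0.6806780726743861 30.000600926578045
[(170, np.int64(51)), (171, np.int64(53)), (172, np.int64(53)), (173, np.int64(52)), (174, np.int64(52)), (175, np.int64(54)), (176, np.int64(76)), (177, np.int64(97)), (178, np.int64(84)), (179, np.int64(70)), (180, np.int64(71)), (181, np.int64(72)), (182, np.int64(74)), (183, np.int64(81)), (184, np.int64(88)), (185, np.int64(85)), (186, np.int64(87)), (187, np.int64(88)), (188, np.int64(88)), (189, np.int64(86)), (190, np.int64(87)), (191, np.int64(88)), (192, np.int64(87)), (193, np.int64(88)), (194, np.int64(86)), (195, np.int64(88)), (196, np.int64(88)), (197, np.int64(87)), (198, np.int64(87)), (199, np.int64(84)), (200, np.int64(94)), (201, np.int64(133)), (202, np.int64(165)), (203, np.int64(171)), (204, np.int64(169)), (205, np.int64(167)), (206, np.int64(167)), (207, np.int64(167)), (208, np.int64(166)), (209, np.int64(166)), (210, np.int64(170)), (211, np.int64(152)), (212, np.int64(59)), (213, np.int64(21)), (214, np.int64(30)), (215, np.int64(31)), (216, np.int64(31)), (217, np.int64(33)), (218, np.int64(29)), (219, np.int64(28)), (220, np.int64(30)), (221, np.int64(30)), (222, np.int64(30)), (223, np.int64(32)), (224, np.int64(29))]
180 [467.1  93.5 124. ]
185 [462.2  94.5 124. ]
190 [457.2  95.5 124. ]
205 [442.1  98.6 124. ]
212 [434.8 100.  124. ]
front end of white floor [446.  104.8  16. ] cam pos [ 527. -121.  395.]
right end panel/wall [465.4 -16.4 124. ] [454.5  17.3  66. ] [454.4  38.2  66. ]
cab front top [648.6  91.2 136. ] [647.  228.1 136. ]
```

Request:
carry_out --pt "0 0 -10 0 1" --pt "0 0 -25 0 1" --pt "0 0 -35 0 1" --pt "0 0 -35 0 1" --pt "0 0 -35 0 1" --pt "0 0 -25 0 1" --pt "0 0 -10 0 1" --pt "0 -10 0 0 1" --pt "0 -25 0 0 1" --pt "0 -30 0 0 1" --pt "3 -30 0 0 1" --pt "3 -30 0 0 1"

```text
t: 31.3
eef_pos: [458.1, 1.3, 198.6]
tcp_rot: [-3.141, 0.003, -0.0]
ft_force: [0.5, -0.3, -2.2]
opening: 0.685
grip_force: 30.0
```

Request:
carry_out --pt "4 -30 0 0 1" --pt "4 -30 0 0 1" --pt "4 -20 0 0 1" --pt "3 -10 0 0 1" --pt "0 0 0 0 1" --pt "0 0 0 0 1"

```text
t: 31.9
eef_pos: [473.6, 89.3, 199.4]
tcp_rot: [3.141, 0.001, 0.0]
ft_force: [-0.7, 0.9, -1.6]
opening: 0.682
grip_force: 30.0
```

Run:
```python
from h import *
go(474.5,89,160); print(env.state()["ft_force"],env.state()["opening"])
w=wrist(); cv2.imwrite("pics/w2.png",w["color"][...,::-1])
```

```text
pose [473.6  89.3 199.4] [1.8e+02 1.0e-01 0.0e+00] j6 92.8 shift [ 0.9  0.2 39.4]
[-0.6503906   0.8617584  -1.63440348] 0.6821043960508373
```

Request:
carry_out --pt "1 0 15 0 1" --pt "0 0 25 0 1" --pt "0 0 10 0 1" --pt "0 0 2.5 0 1" --pt "0 0 0 0 1" --pt "0 0 3 0 1" --pt "0 0 3 0 1" --pt "0 0 0 0 1"

```text
t: 32.75
eef_pos: [477.3, 89.5, 143.8]
tcp_rot: [3.142, -0.006, 0.0]
ft_force: [3.1, -1.1, 14.6]
opening: 0.681
grip_force: 30.0
```

Request:
carry_out --pt "0 0 3 0 1" --pt "0 0 3 0 1" --pt "0 0 2 0 1" --pt "0 0 0 0 1"

```text
t: 33.15
eef_pos: [480.0, 89.5, 137.2]
tcp_rot: [-3.141, -0.013, 0.0]
ft_force: [10.8, -1.9, 22.8]
opening: 0.684
grip_force: 30.0
```

Run:
```python
from h import *
go(474.5,89,133); print(env.state()["ft_force"],env.state()["moment"],env.state()["opening"])
s=env.read_camera("scene"); t=env.read_camera("top")
for c,b in((s,(290,130,370,230)),(t,(270,170,330,240))):
    im=c["color"].astype(int); m=np.zeros(im.shape[:2],bool); m[b[1]:b[3],b[0]:b[2]]=1
    blobs(c,m&(im[...,2]-im[...,0]>45)&(im[...,1]>90),150,10)
cv2.imwrite("pics/c1.png",np.hstack([cv2.resize(s["color"][130:230,290:390,::-1],(400,400)),cv2.resize(t["color"][160:240,240:320,::-1],(400,400))]))
```

```text
pose [480.   89.5 137.2] [-180.    -0.8    0. ] j6 92.8 shift [-5.6  0.5  4.1]
[10.78013832 -1.87396547 22.82317821] [-0.30791805 -1.35369417  0.01124216] 0.684171726390249
[344, 130, 18, 8, 106] [351.8 132.9] [407.1 372.6 150. ]
[313, 148, 17, 29, 304] [321.3 162.5] [479.6 102.2 150. ]
[351, 170, 7, 5, 21] [354.6 172. ] [604.5 117.3 150. ]
```

View pics/c1.png

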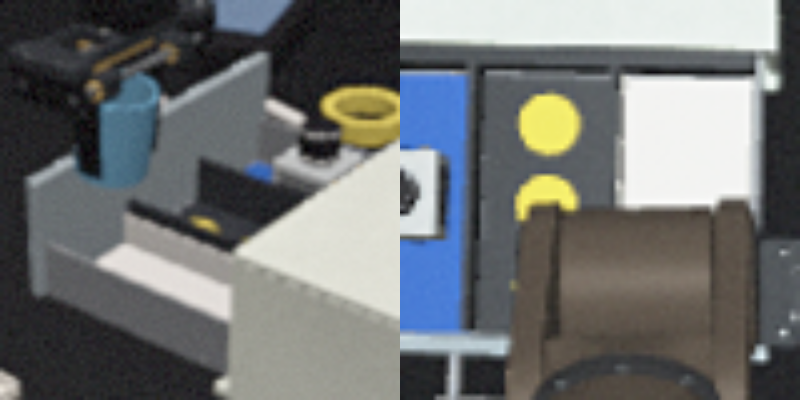

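The scene half shows the cup (115,130) tipping about 17° towards the cabinet, as planned: it pivots in the grip. Continue pressing down.

Request:
carry_out --pt "0 0 3 0 1" --pt "0 0 3 0 1" --pt "0 0 3 0 1" --pt "0 0 3 0 1" --pt "0 0 0 0 1"

```text
t: 33.75
eef_pos: [480.8, 89.5, 125.1]
tcp_rot: [-3.141, -0.015, 0.0]
ft_force: [14.2, -2.1, 19.4]
opening: 0.681
grip_force: 30.0
```

Request:
carry_out --pt "0 0 3 0 1" --pt "0 0 3 0 1" --pt "0 0 3 0 1" --pt "0 0 3 0 1" --pt "0 0 0 0 1"

```text
t: 34.25
eef_pos: [479.8, 89.6, 112.1]
tcp_rot: [-3.141, -0.012, 0.0]
ft_force: [12.9, -0.6, 10.0]
opening: 0.686
grip_force: 30.0
```

Request:
carry_out --pt "0 0 3 0 1" --pt "0 0 3 0 1" --pt "0 0 3 0 1" --pt "0 0 3 0 1" --pt "0 0 0 0 1"

```text
t: 34.75
eef_pos: [477.3, 89.6, 98.9]
tcp_rot: [-3.141, -0.006, 0.0]
ft_force: [5.5, -0.7, 4.3]
opening: 0.678
grip_force: 30.0
```

Request:
carry_out --pt "-1 0 1 0 1" --pt "-1 0 1 0 1" --pt "-1 0 1 0 1" --pt "-1 0 1 0 1" --pt "0 0 0 0 1" --pt "0 0 0 0 1" --pt "0 0 0 0 1"

```text
t: 35.45
eef_pos: [475.0, 89.6, 95.4]
tcp_rot: [-3.141, -0.01, -0.0]
ft_force: [12.1, -0.1, 1.7]
opening: 0.678
grip_force: 30.0
```

```bash
cat > cup.py <<'E'
from h import *
go(474.5,89,100); print(env.state()["ft_force"])
s=env.read_camera("scene"); im=s["color"].astype(int); m=np.zeros(im.shape[:2],bool); m[130:260,270:400]=1
m&=(im[...,2]-im[...,0]>40)&(im[...,1]>70)
cv2.imwrite("pics/s_last.png",s["color"][...,::-1])
for k in np.argwhere(m)[:0]: pass
n,l,st,ce=cv2.connectedComponentsWithStats(m.astype(np.uint8))
for i in range(1,n):
    if st[i,4]>60:
        r=cv2.minAreaRect(np.argwhere(l==i)[:,::-1].astype(np.float32)); print(st[i].tolist(),np.round(r[0],1),np.round(r[1],1),round(r[2],1))
w=env.read_camera("wrist")["color"]; cv2.imwrite("pics/w_last.png",w[...,::-1])
x0,y0,x1,y1=285,130,365,230
print("\n".join("".join("#" if m[y,x] else ("w" if im[y,x].min()>190 else ".") for x in range(290,360)) for y in range(140,215,2)))
E
python3 cup.py
```

```text
pose [475.   89.6  95.4] [-180.    -0.6   -0. ] j6 92.9 shift [-0.5  0.6 -4.6]
[12.07431467 -0.13741222  1.69879161]
[338, 130, 24, 8, 144] [349.5 133.5] [ 7. 23.] 90.0
[314, 161, 23, 23, 400] [324.6 171.7] [19.6 23.3] 78.7
[347, 248, 34, 12, 324] [363.5 253.5] [11. 33.] 90.0
......................................................................
......................................................................
......................................................................
......................................................................
......................................................................
......................................................................
......................................................................
......................................................................
...................................................................www
......................................................................
......................................................................
..................................########
[... 1174 characters left out ...]
................wwwwwwwwwwwwwwwwwwww......................www
..............................wwwwwwwwwwwwwwwwwwww....................
...................................wwwwwwwwwwwwwwwwwww................
.......................................wwwwwwwwwwwwwwwwwww............
............................................wwwwwwwwwwwwww............
.................................................wwwwwwwww............
.....................................................wwwww............
......................................................................
......................................................................
......................................................................
```

Request:
carry_out --pt "-1 0 1 0 1" --pt "-1 0 1 0 1" --pt "-1 0 0 0 1" --pt "0 0 0 0 1" --pt "0 0 0 0 1" --pt "0 0 0 0 1" --pt "0 0 0 0 1" --pt "0 0 0 0 1"

```text
t: 36.35
eef_pos: [473.0, 89.7, 93.4]
tcp_rot: [-3.141, -0.012, -0.0]
ft_force: [16.2, 0.8, -1.6]
opening: 0.678
grip_force: 30.0
```

```bash
cat > can.py <<'E'
from h import *
s=env.state(); print(s["eef_pos"].round(1),s["ft_force"].round(1))
for n in("scene","top","wrist"):
    c=wrist() if n=="wrist" else env.read_camera(n); im=c["color"].astype(int); cv2.imwrite(f"pics/l_{n}.png",c["color"][...,::-1])
    m=(im[...,0]-im[...,2]>60)&(im[...,0]>150)&(im[...,1]<im[...,0]*0.82)&(im[...,1]>im[...,0]*0.35)
    k,l,st,ce=cv2.connectedComponentsWithStats(m.astype(np.uint8))
    for i in range(1,k):
        p=ray(c,*ce[i],25)
        if st[i,4]>=2 and 400<p[0]<700 and -40<p[1]<240: print(n,st[i].tolist(),p.round(0))
E
python3 can.py
```

```text
[473.   89.7  93.4] [16.2  0.8 -1.6]
wrist [207, 262, 1, 2, 2] [422. 193.  25.]
wrist [205, 265, 4, 4, 10] [418. 194.  25.]
wrist [440, 268, 3, 3, 5] [416. -13.  25.]
wrist [204, 271, 4, 9, 22] [411. 196.  25.]
wrist [441, 272, 3, 3, 5] [412. -14.  25.]
wrist [441, 276, 3, 3, 6] [408. -15.  25.]
```

Run:
```python
from h import *
s=env.read_camera("scene");t=env.read_camera("top")
for n,c in(("scene",s),("top",t),("wrist",wrist())):
    im=c["color"].astype(int); P=np.array([proj(c,[x,y,z]) for x in(460,640) for y in(44,134) for z in (20,)])
    x0,y0=np.maximum(P.min(0).astype(int)-2,0); x1,y1=P.max(0).astype(int)+3; x1=min(x1,640);y1=min(y1,400)
    print(n,x0,y0,x1,y1)
    r=im[y0:y1,x0:x1]; st=1 if n!="wrist" else 4
    print("\n".join("".join("o" if (a[0]-a[2])>35 else "b" if a[2]-a[0]>40 else "#" if a.min()>205 else "+" if a.min()>150 else "-" if a.min()>90 else "." for a in row[::st]) for row in r[::2*st if n=="wrist" else 1]))
```

```text
scene 304 188 367 223
--------------------------++++-...................++###########
----------------------------+++-+-..............-+#############
-------------------------------++++-...........-+##############
---------------++++++------------++----......-+################
--------------++####+++-------------+++--...-+#################
------------++#########+++----------+-++-----+#################
-.---------+#############+++------------+++++++++##############
....------+################+++-------------++---+++############
.---..----++#################++++---------------++++++#########
--..--....--+++#################+++-------------++---+++#######
-.----..--..---++#################++++---------------++++++####
.-..----.--...---++##################+++------------+++---+++##
.----.-----.-...---+++#################+++----------------+++++
-....--..----...-..---++##################+++-------------++---
-----..-.--.-...---..---++#################++------------------
--..-----.----.-..---..---+++##############++------------------
..--.--...--.----.-....-..---++############++---------
[... 3213 characters left out ...]
###################-
..##############################.
-.#############################+.
--#############################-.
--#############################..
.-#############################..
.-#############################..
--+############################..
#--############################..
#-.############################..
#-.#####bbbbbbbbbbbbbbbbb######..
#--bbbbbbbbbbbbbbbbbbbbbbbbbbb#..
bbbbbbbbbbbbbbbbbbbbbbbbbbbbbbbb.
bbbbbbbbbbbbbbbbbbbbbbbbbbbbbbbbb
bbbbbbbbbbbbbbbbbbbbbbbbbbbbbbbb.
bbbbbbbbbbbbbbbbbbbbbbbbbbbbbbbb.
bbbbbbbbbbbbbbbbbbbbbbbbbbbbbbb..
bbbbbbbbbbbbbbbbbbbbbbbbbbbbbbb.b
bbbbbbbbbbbbbbbbbbbbbbbbbbbbbbbbb
bbbbbbbbbbbbbbbbbbbbbbbbbbbbbbbbb
bbbbbbbbbbbbbbbbbbbbbbbbbbbbbbbbb
```

Run:
```python
from h import *
s=env.read_camera("scene")["color"];w=env.read_camera("wrist")["color"];t=env.read_camera("top")["color"]
R=lambda a,w_,h:cv2.resize(a,(w_,h),interpolation=cv2.INTER_CUBIC)
a=np.vstack([R(s[140:220,290:370],400,400),R(t[160:220,270:390],400,200)])
b=np.vstack([R(w[0:250,200:450],400,400),R(s[120:300,190:550],400,200)])
cv2.imwrite("pics/m.png",np.hstack([a,b])[...,::-1])
```

```text
(no output)
```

View pics/m.png

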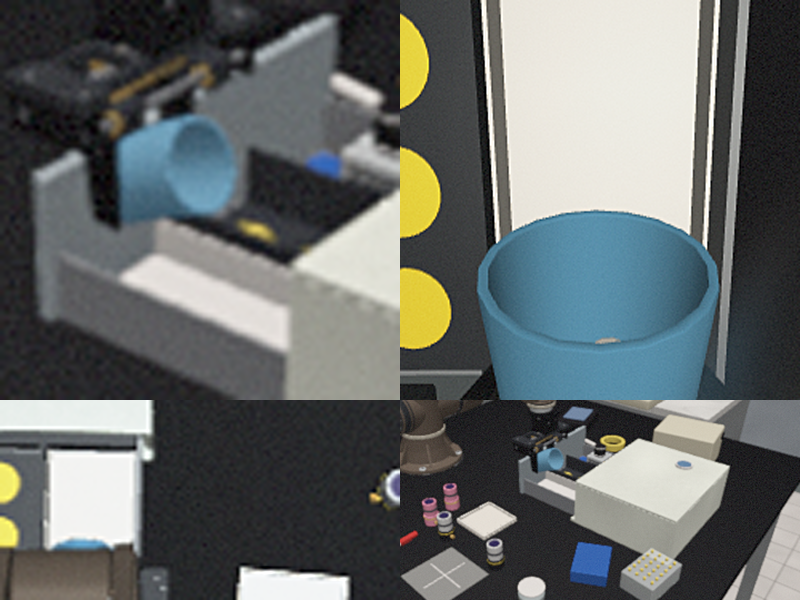

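The mosaic shows the cup tipped only ~70° with canisters still inside (mouth at (600,285) in the wrist half): it also slid a little in the grip. Push further towards the panel to continue the turn.

Request:
carry_out --pt "-2 0 0 0 1" --pt "-2 0 0 0 1" --pt "-2 0 0 0 1" --pt "-1 0 0 0 1" --pt "0 0 0 0 1" --pt "0 0 0 0 1"

```text
t: 37.4
eef_pos: [466.2, 89.7, 93.2]
tcp_rot: [-3.141, -0.012, -0.0]
ft_force: [17.2, 1.3, -5.9]
opening: 0.679
grip_force: 30.0
```

```bash
cat > cup2.py <<'E'
from h import *
s=env.state(); print(s["eef_pos"].round(1),s["ft_force"].round(1))
c=wrist(); im=c["color"].astype(int)[0:260:8,220:430:4]
print("\n".join("".join("b" if a[2]-a[0]>70 and a[2]>130 else "d" if a[2]-a[0]>30 else "o" if a[0]-a[2]>40 else "#" if a.min()>190 else "+" if a.min()>110 else "." for a in r) for r in im))
E
python3 cup2.py
```

```text
[466.2  89.7  93.2] [17.2  1.3 -5.9]
........#..###############################......++...
........#..###############################..+...++...
........#..###############################..#...++...
........#..###############################..#...++...
........+..###############################..#...++...
...........+##############################..#...+....
.........+..##############################..#...+....
.........#..##############################..#...+....
.........#..##############################..#..++....
.........#..##############################..+..++....
.........#..#############################......++....
.........#..#############################..+...++....
.........+..#############################..#...+.....
o...........#############################..#...+.....
oo........+.+############################..#...+.....
o.........#..############################..#...+.....
o.........#..#######dbbbbbbbbbbbd########..#..++.....
..........#..dbdbbbbbbbbbbbbbbbbbbbbdddd#..#..++.....
..........dddddbbbbbbbbbbbbbbbbbbbbbddddddd#..++.....
........dddddddbbbbbbbbbbbbbbbbbbbbbdddddddd..++.....
........ddddddddbbbbbbbbbbbbbbbbbbbddddddddb..+......
o........dddddddbbbbbbbbbbbbbbbbbbbdddddddbd..+......
ooo......ddddbddddbbbbbbbbbbbbbbbdddbbbbbbbd..+......
ooo......ddddbbbbbbbbbbbbbbbbbbbbbbbbbbbbbd...+......
ooo......ddddbbbbbbbbbbbbbbbbbbbbbbbbbbbbbd..++......
oo........ddddbbbbbbbbbbbbbbbbbbbbbbbbbbbdd..++......
..........ddddbbbbbbbbbbbbbbbbbbbbbbbbbbbdd..++......
..........ddddbbbbbbbbbbbbbbbbbbbbbbbbbbbd#..+.......
.......+...dddbbbbbbbbbbbbbbbbbbbbbbbbbbdd+..+.......
...........dddbdbbbbbbbbbbbbbbbbbbbbbbbbdd...+.......
...........dddbbbbbbbbbbbbbbbbbbbbbbbbbddd...........
............ddddbbbbbbbbbbbbbbbbbbbbbbbdd............
o...........dddbbbbbbbbbbbbbbbbbbbbbbbddd............
```

Request:
carry_out --pt "-2 0 0 0 1" --pt "-2 0 0 0 1" --pt "-1 0 -1 0 1" --pt "0 0 -2 0 1" --pt "0 0 -2 0 1" --pt "0 0 0 0 1" --pt "0 0 0 0 1"

```text
t: 38.15
eef_pos: [460.3, 89.6, 98.0]
tcp_rot: [-3.141, -0.01, -0.0]
ft_force: [14.2, 0.8, -5.8]
opening: 0.676
grip_force: 30.0
```

```bash
python3 cup2.py; python3 can.py | grep -v wrist
```

```text
[460.3  89.6  98. ] [14.2  0.8 -5.8]
........#..###############################..#...++...
........+..###############################..#...+....
...........+##############################..#...+....
.........+..##############################..#...+....
.........#..##############################..#..++....
.........#..##############################..+..++....
.........#..#############################+.....++....
.........#..#############################+.....++....
.........#..#############################..#...+.....
.........+..#############################..#...+.....
............#############################..#...+.....
o.........+.#############################..#...+.....
oo........#.+############################..#..++.....
oo........#..############################..#..++.....
oo........#..############################..#..++.....
o.........#..############################.....++.....
..........#..###+dbbbbbbbbbbbbbbbbbd+####.....+......
..........ddddddbbbbbbbbbbbbbbbbbbbbdddddd....+......
.........ddddddddbbbbbbbbbbbbbbbbbbbddddddd...+......
.........ddddbdddbbbbbbbbbbbbbbbbbbdddbbbbd...+......
oo........dddbbbbbbbbbbbbbbbbbbbbbbbbbbbbbd..++......
ooo.......dddbbbbbbbbbbbbbbbbbbbbbbbbbbbbbd..++......
ooo.......dddbbbbbbbbbbbbbbbbbbbbbbbbbbbbbd..++......
ooo.......ddddbbbbbbbbbbbbbbbbbbbbbbbbbbdd#..+.......
ooo.......ddddbbbbbbbbbbbbbbbbbbbbbbbbbbbd+..+.......
...........dddbbbbbbbbbbbbbbbbbbbbbbbbbbbd...+.......
...........dddbbbbbbbbbbbbbbbbbbbbbbbbbbdd...+.......
++++++++...dddbbbbbbbbbbbbbbbbbbbbbbbbbbdd...+.......
...........dddbbbbbbbbbbbbbbbbbbbbbbbbbbdd...+.......
...........dddbbbbbbbbbbbbbbbbbbbbbbbbbbd...++.......
............dddbbbbbbbbbbbbbbbbbbbbbbbbbd............
............ddbbbbbbbbbbbbbbbbbbbbbbbbbdd............
o...........dddbbbbbbbbbbbbbbbbbbbbbbbbdd............
[460.3  89.7  98. ] [14.8  0.4 -5.9]
```

Request:
carry_out --pt "0 0 -2 0 1" --pt "0 0 -2 0 1" --pt "0 0 -2 0 1" --pt "0 0 0 0 1" --pt "0 0 0 0 1"

```text
t: 38.85
eef_pos: [459.5, 89.6, 103.9]
tcp_rot: [-3.141, -0.008, -0.0]
ft_force: [11.0, 0.5, -2.4]
opening: 0.675
grip_force: 30.0
```

```bash
python3 cup2.py|sed -n '1p;15,24p'; python3 can.py | grep -v wrist
```

```text
[459.5  89.6 103.9] [11.   0.5 -2.4]
oo........+..############################.+...+......
oo...........###########################+.#...+......
o............###########################..#...+......
...........+.###+bbbbbbbbbbbbbbbbbbbd###..#..++......
..........dddddbbbbbbbbbbbbbbbbbbbbbdddddd#..++......
.........ddddddbbbbbbbbbbbbbbbbbbbbbddddddd..++......
.........dddddddbbbbbbbbbbbbbbbbbbbbddddbbd..+.......
ooo......dddbbbbbbbbbbbbbbbbbbbbbbbbbbbbbbd..+.......
oooo......dddbbbbbbbbbbbbbbbbbbbbbbbbbbbbbd..+.......
oooo......dddbbbbbbbbbbbbbbbbbbbbbbbbbbbbbd..+.......
[459.5  89.6 103.9] [11.8  0.  -3.1]
```

Request:
carry_out --pt "2 0 0 0 1" --pt "3 0 -1 0 1" --pt "2 0 -3 0 1" --pt "0 0 -5 0 1" --pt "0 0 -6 0 1" --pt "0 0 -6 0 1" --pt "0 0 -4 0 1" --pt "0 0 -2 0 1" --pt "0 0 0 0 1"

```text
t: 39.95
eef_pos: [463.1, 89.6, 129.9]
tcp_rot: [3.142, -0.001, 0.0]
ft_force: [-0.3, -0.3, -1.6]
opening: 0.677
grip_force: 30.0
```

Request:
carry_out --pt "-2 0 0 0 1" --pt "-2 0 0 0 1" --pt "-2 0 0 0 1" --pt "-2 0 0 0 1" --pt "-2 0 0 0 1" --pt "0 0 0 0 1"

```text
t: 40.55
eef_pos: [457.4, 89.6, 130.3]
tcp_rot: [-3.141, -0.011, 0.0]
ft_force: [18.4, 0.3, -11.8]
opening: 0.677
grip_force: 39.3
```

```bash
python3 cup2.py
```

```text
[457.4  89.6 130.3] [ 18.4   0.3 -11.8]
.............###########################..#..+.......
o..........+.###########################.....+.......
oo.........#.###########################.....+.......
ooo........#.###########################.....+.......
ooo........#.###########################.+..++.......
ooo........#.+##########################.#..++.......
oo.........#.+##########################.#..++.......
...........+..##########################.#..+........
..............##########################.#..+........
..............#########################+.#..+........
oo..........+.#########################+.#..+........
oooo........+.#########################..#..+........
oooo........#.#########################.....+........
ooooo.......#.#########################.....+........
oooo........#.#########################....++........
ooo.........#.#########################....++........
............+.+#dbbbbbbbbbbbbbbbbbbbd##.+..+.........
..........dddddbbbbbbbbbbbbbbbbbbbbbdddddd.+.........
o........ddddddbbbbbbbbbbbbbbbbbbbbbdddddddd.........
oooo.....dddddddbbbbbbbbbbbbbbbbbbbbddddbbd+.........
oooooo...dddddbbbbbbdddddddddddbbbbbbbbbbbd+.........
oooooo....dddbbbbbbbbbbbbbbbbbbbbbbbbbbbbbd+.........
oooooo....dddbbbbbbbbbbbbbbbbbbbbbbbbbbbbbd+.........
ooooo.....dddbbbbbbbbbbbbbbbbbbbbbbbbbbbbdd+.........
..........ddddbbbbbbbbbbbbbbbbbbbbbbbbbbbd++.........
..........ddddbbbbbbbbbbbbbbbbbbbbbbbbbbbd+..........
...........ddddbbbbbbbbbbbbbbbbbbbbbbbbbbd+..........
...........dddbbbbbbbbbbbbbbbbbbbbbbbbbbdd+..........
...........dddbbbbbbbbbbbbbbbbbbbbbbbbbbdd...........
...........dddbbbbbbbbbbbbbbbbbbbbbbbbbbd............
............dddbbbbbbbbbbbbbbbbbbbbbbbbbd............
............ddbbbbbbbbbbbbbbbbbbbbbbbbbdd............
o++.........ddbbbbbbbbbbbbbbbbbbbbbbbbbdd.........+..
```

Request:
carry_out --pt "2 0 0 0 1" --pt "4 0 -2 0 1" --pt "7 0 -4 0 1" --pt "9 0 -5 0 1" --pt "9 0 -5 0 1" --pt "9 0 -3 0 1" --pt "9 0 -1 0 1" --pt "9 0 0 0 1" --pt "7 0 0 0 1" --pt "5 0 0 0 1" --pt "3 0 0 -1 1" --pt "1 0 0 -3 1"

```text
t: 41.8
eef_pos: [527.2, 89.6, 149.4]
tcp_rot: [3.142, 0.0, 0.072]
ft_force: [-0.1, -0.8, -1.8]
opening: 0.675
grip_force: 30.0
```

Request:
carry_out --pt "0 0 0 -5 1" --pt "0 0 0 -6 1" --pt "0 0 0 -6 1" --pt "0 0 0 -6 1" --pt "0 0 0 -6 1" --pt "0 0 0 -6 1" --pt "0 0 0 -6 1" --pt "0 0 0 -6 1" --pt "0 0 0 -6 1" --pt "0 0 0 -6 1" --pt "0 0 0 -6 1" --pt "0 0 0 -6 1"

```text
t: 43.0
eef_pos: [526.9, 89.6, 149.5]
tcp_rot: [-3.141, 0.0, 1.314]
ft_force: [-0.9, -0.4, -1.9]
opening: 0.677
grip_force: 30.0
```

Request:
carry_out --pt "0 0 0 -6 1" --pt "0 0 0 -6 1" --pt "0 0 0 -6 1" --pt "0 0 0 -6 1" --pt "0 0 0 -6 1" --pt "0 0 0 -6 1" --pt "0 0 0 -6 1" --pt "0 0 0 -6 1" --pt "0 0 0 -6 1" --pt "0 0 0 -6 1" --pt "0 0 0 -6 1" --pt "0 0 0 -6 1"

```text
t: 44.2
eef_pos: [526.9, 89.6, 149.5]
tcp_rot: [-3.141, -0.0, 2.571]
ft_force: [0.2, 0.6, -1.4]
opening: 0.68
grip_force: 30.0
```

Request:
carry_out --pt "0 0 0 -6 1" --pt "0 0 0 -6 1" --pt "0 0 0 -6 1" --pt "0 0 0 -6 1" --pt "0 0 0 -6 1" --pt "0 0 0 -3 1" --pt "0 0 0 0 1" --pt "0 0 0 0 1"

```text
t: 45.0
eef_pos: [527.0, 89.6, 149.6]
tcp_rot: [-3.141, -0.0, 3.14]
ft_force: [0.3, 0.2, -1.0]
opening: 0.677
grip_force: 30.0
```

```bash
python3 can.py
python3 - <<'E'
from h import *
go(510,89,81)
E
```

```text
[527.   89.6 149.6] [ 0.3  0.2 -1. ]
wrist [205, 266, 3, 4, 8] [615. -39.  25.]
wrist [440, 266, 3, 5, 9] [615. 220.  25.]
wrist [441, 272, 3, 8, 18] [624. 222.  25.]
wrist [437, 291, 8, 13, 34] [652. 224.  25.]
pose [527.   89.6 149.6] [-180.   -0.  180.] j6 -87.4 shift [17.  -0.6 68.6]
```

Request:
carry_out --pt "0 0 6 0 1" --pt "0 0 12 0 1" --pt "0 0 15 0 1" --pt "0 0 15 0 1" --pt "0 0 12 0 1" --pt "0 0 6 0 1" --pt "0 0 2.5 0 1" --pt "1 0 0 0 1" --pt "2 0 0 0 1" --pt "3 0 0 0 1" --pt "3 0 0 0 1" --pt "3 0 0 0 1"

```text
t: 46.35
eef_pos: [515.7, 89.6, 81.6]
tcp_rot: [-3.142, 0.003, -3.141]
ft_force: [9.5, 0.2, 1.1]
opening: 0.678
grip_force: 30.0
```

Request:
carry_out --pt "3 0 0 0 1" --pt "3 0 0 0 1" --pt "3 0 0 0 1" --pt "3 0 0 0 1" --pt "3 0 0 0 1" --pt "3 0 0 0 1" --pt "3 0 0 0 1" --pt "0 0 0 0 1"

```text
t: 47.15
eef_pos: [505.8, 89.5, 85.7]
tcp_rot: [3.141, 0.029, -3.142]
ft_force: [37.2, -1.4, 14.6]
opening: 0.678
grip_force: 30.0
```

Request:
carry_out --pt "3 0 0 0 1" --pt "3 0 0 0 1" --pt "3 0 0 0 1" --pt "3 0 0 0 1" --pt "0 0 0 0 1" --pt "0 0 0 0 1"

```text
t: 47.75
eef_pos: [494.2, 89.5, 86.0]
tcp_rot: [3.141, 0.03, 3.142]
ft_force: [36.2, -2.5, 19.2]
opening: 0.675
grip_force: 30.0
```

```bash
python3 cup2.py|head -34
```

```text
[494.2  89.5  86. ] [36.2 -2.5 19.2]
.....................................................
.....................................................
.....................................................
.....................................................
.....................................................
.....................................................
.....................................................
.....................................................
..............................................+++++++
.............................................+++##+++
..............................................++++++#
..................................................++#
..................................................++#
..................................................++#
..................................................+##
..................................................+#+
.................................................++#+
.................................................++++
.................................................++#+
.....................................................
+++++++++++++++++++++++++++++++++++++++++++++++++++++
+++++++++++++++++++++++++++++++++++++++++++++++++++++
+++++++++++++++++++++++++++++++++++++++++++++++++++++
.....+...#dddddddbbbbbbbbbbbbbbbbbbbbbddddd........oo
.....++..#dbbbbdddbbbbbbbbbbbbbbbbdddbbbbd........ooo
.....++..#dbbbbbbbbbbbbbbbbbbbbbbbbbbbbbdd........ooo
.....++..+dbbbbbbbbbbbbbbbbbbbbbbbbbbbbbbd.........oo
......+....bbbbbbbbbbbbbbbbbbbbbbbbbbbbbbd...........
......+...+bbbbbbbbbbbbbbbbbbbbbbbbbbbbbdd...........
......+....bbbbbbbbbbbbbbbbbbbbbbbbbbbbbdd...........
......+....dbbbbbbbbbbbbbbbbbbbbbbbbbbbbdd.........o.
...........bbbbbbbbbbbbbbbbbbbbbbbbbbbbdd.........oo.
o..........bbbbbbbbbbbbbbbbbbbbbbbbbbbbdd........oo.o
```

Request:
carry_out --pt "3 0 0 0 1" --pt "3 0 0 0 1" --pt "3 0 0 0 1" --pt "3 0 0 0 1" --pt "0 0 0 0 1" --pt "0 0 0 0 1"

```text
t: 48.4
eef_pos: [481.7, 89.5, 85.3]
tcp_rot: [3.141, 0.028, -3.141]
ft_force: [36.4, -3.3, 13.6]
opening: 0.679
grip_force: 30.0
```

Request:
carry_out --pt "-10 0 0 0 1" --pt "-10 0 0 0 1" --pt "-15 0 -3 0 1" --pt "-15 0 -3 0 1" --pt "-15 0 -3 0 1" --pt "-15 0 -2 0 1" --pt "-15 0 -2 0 1" --pt "-15 0 0 0 1" --pt "-10 0 0 0 1" --pt "-5 0 0 0 1" --pt "0 0 0 0 1"

```text
t: 49.5
eef_pos: [595.0, 89.6, 93.7]
tcp_rot: [-3.141, -0.001, -3.142]
ft_force: [-0.7, 0.1, -1.1]
opening: 0.676
grip_force: 30.0
```

```bash
python3 - <<'E'
from h import *
go(610,89,95); print(env.state()["ft_force"].round(1))
E
python3 cup2.py; python3 can.py|grep -v wrist
```

```text
pose [595.   89.6  93.7] [-180.   -0. -180.] j6 -87.7 shift [-15.   -0.6  -1.3]
[-0.7  0.1 -1.1]
[595.   89.6  93.7] [-0.7  0.1 -1.1]
..++...#.............................................
..++...#...................................+.........
...+...#..###############################..+.........
...+...#..###############################..#.........
...+...#..###############################..#.........
...++.....+##############################..#.........
...++......##############################..#.........
...++...#..##############################..#.........
....+...#..##############################..#........o
....+...#..##############################..+........o
....+...#..##############################............
....++..#..##############################.+..........
....++..+..#############################+.+..........
....++.....+############################..#..........
.....+...+..############################..#..........
.....+...#..############################..#..........
.....+...#..############################..#.........o
.....+...#..############################..#.....
[... 152 characters left out ...]
##...........oo
......+.....############################.............
......+...+.+###########################.+...........
......+...#..#####+ddbbbbbbbbbbbdd+#####.#...........
......++..#.dddddbbbbbbbbbbbbbbbbbbbbddd.#...........
......++..dddddddbbbbbbbbbbbbbbbbbbbbddddd.........oo
.......+..dddddddbbbbbbbbbbbbbbbbbbbbddddd........ooo
.......+..ddbbbbddddbbbbbbbbbbbbb.ddbbbddd.......oooo
.......+...dbbbbbbbbbbbbbbbbbbbbbbbbbbbbdd.......oooo
.......+...dbbbbbbbbbbbbbbbbbbbbbbbbbbbddd.........oo
...........dbbbbbbbbbbbbbbbbbbbbbbbbbbbddd...........
...........ddbbbbbbbbbbbbbbbbbbbbbbbbbbddd...........
o..........dbbbbbbbbbbbbbbbbbbbbbbbbbbbddd..........o
[594.6  89.6  93.8] [-0.1  0.2 -1.5]
```

Request:
carry_out --pt "-4 0 0 0 1" --pt "-4 0 0 0 1" --pt "-3 0 0 0 1" --pt "-3 0 0 0 1" --pt "-3 0 0 0 1" --pt "-3 0 0 0 1" --pt "-3 0 0 0 1" --pt "-3 0 0 0 1" --pt "0 0 0 0 1" --pt "0 0 0 0 1"

```text
t: 50.7
eef_pos: [613.1, 89.6, 90.0]
tcp_rot: [-3.141, -0.021, -3.141]
ft_force: [-28.4, -0.7, -12.6]
opening: 0.679
grip_force: 30.0
```

```bash
python3 cup2.py|sed -n '1p;20,34p'; python3 can.py|grep -v wrist
```

```text
[613.1  89.6  90. ] [-28.4  -0.7 -12.6]
.....+...#..############################..#..........
.....++..#..############################..#..........
.....++..#..############################..#..........
.....++..+..############################..+..........
......+.....############################..+..........
......+...+ddddddbbbbbbbbbbbbbbbbbbbbddddd.........oo
......+...#dbbbbbbbbbbbbbbbbbbbbbbbbbbbbdd........ooo
......+...#dbbbbbbbbbbbbbbbbbbbbbbbbbbbbdd........ooo
......++..#dbbbbbbbbbbbbbbbbbbbbbbbbbbbddd........ooo
......++..#dbbbbbbbbbbbbbbbbbbbbbbbbbbbddd..........o
.......+..#dbbbbbbbbbbbbbbbbbbbbbbbbbbbddd...........
.......+...ddbbbbbbbbbbbbbbbbbbbbbbbbbbddd...........
...........dbbbbbbbbbbbbbbbbbbbbbbbbbbbddd...........
...........dbbbbbbbbbbbbbbbbbbbbbbbbbbbddd...........
o..........bbbbbbbbbbbbbbbbbbbbbbbbbbbddd...........o
[613.1  89.6  90. ] [-27.9   0.1 -13.2]
```

Request:
carry_out --pt "-3 0 0 0 1" --pt "-3 0 0 0 1" --pt "-3 0 0 0 1" --pt "-3 0 0 0 1" --pt "0 0 0 0 1" --pt "0 0 0 0 1" --pt "0 0 0 0 1"

```text
t: 51.6
eef_pos: [624.9, 89.6, 89.0]
tcp_rot: [-3.141, -0.022, -3.141]
ft_force: [-26.8, -0.8, -20.6]
opening: 0.681
grip_force: 30.0
```

```bash
python3 cup2.py|sed -n '1,34p'; python3 can.py|grep -v wrist
```

```text
[624.9  89.6  89. ] [-26.8  -0.8 -20.6]
..++...#..################################..#........
..++...#..################################..#........
..++...#..###############################+..+........
...+...#..###############################+...........
...+...#..###############################..+.........
...+...+..+##############################..#.........
...++......##############################..#.........
...++...+..##############################..#.........
...++...#..##############################..#.........
....+...#..##############################..#.........
....+...#..##############################..#.........
....+...#..##############################..#.........
....++..#..##############################..#.........
....++..+..##############################...........o
....++.....+#############################...........o
....++...+..############################+.+.........o
.....+...#..############################..#..........
.....+...#..############################..#..........
.....+...#..############################..#..........
.....++..#..############################..#..........
.....++..#..###dbbbbbbbbbbbbbbbbbbbbbd##..#..........
.....++..+.ddbbbbbbbbbbbbbbbbbbbbbbbbbbdd.#.........o
......+....ddbbbbbbbbbbbbbbbbbbbbbbbbbbdd.#........oo
......+...+ddbbbbbbbbbbbbbbbbbbbbbbbbbbdd.........ooo
......+...#ddbbbbbbbbbbbbbbbbbbbbbbbbbbdd.........ooo
......+...#dbbbbbbbbbbbbbbbbbbbbbbbbbbbdd..........oo
......++..#ddbbbbbbbbbbbbbbbbbbbbbbbbbddd+...........
......++..#.dbbbbbbbbbbbbbbbbbbbbbbbbbddd#...........
......++..#.dbbbbbbbbbbbbbbbbbbbbbbbbbddd.....+++++++
.......+...ddbbbbbbbbbbbbbbbbbbbbbbbbbddd............
............dbbbbbbbbbbbbbbbbbbbbbbbbbddd............
............dbbbbbbbbbbbbbbbbbbbbbbbbbddd............
o...........bbbbbbbbbbbbbbbbbbbbbbbbbbddd...........o
[624.9  89.6  89.1] [-26.6  -0.9 -18.9]
```

Request:
carry_out --pt "-3 0 0 0 1" --pt "-3 0 0 0 1" --pt "-2 0 0 0 1" --pt "0 0 0 0 1" --pt "0 0 0 0 1" --pt "0 0 0 0 1" --pt "0 0 0 0 1" --pt "0 0 0 0 1"

```text
t: 52.6
eef_pos: [634.2, 89.7, 89.2]
tcp_rot: [-3.141, -0.019, -3.141]
ft_force: [-21.0, 0.8, -21.0]
opening: 0.673
grip_force: 31.1
```

Request:
carry_out --pt "8 0 0 0 1" --pt "8 0 -3 0 1" --pt "5 0 -10 0 1" --pt "0 0 -15 0 1" --pt "0 0 -15 0 1" --pt "0 0 -15 0 1" --pt "0 0 -15 0 1" --pt "0 0 -10 0 1" --pt "0 0 0 0 1" --pt "0 0 0 0 1"

```text
t: 53.6
eef_pos: [620.0, 89.6, 177.3]
tcp_rot: [-3.142, 0.001, -3.142]
ft_force: [0.3, 0.6, -1.7]
opening: 0.676
grip_force: 30.0
```

```bash
cat > bay.py <<'E'
from h import *
import sys
print(env.state()["eef_pos"].round(1),env.state()["ft_force"].round(1))
for n in("scene","top"):
    c=env.read_camera(n); im=c["color"].astype(int)
    P=np.array([proj(c,[x,y,z]) for x in(446,650) for y in(20,145) for z in (20,60)])
    x0,y0=P.min(0).astype(int)-2; x1,y1=P.max(0).astype(int)+3
    print(n,x0,y0)
    print("\n".join("".join("o" if (a[0]-a[2])>25 else "b" if a[2]-a[0]>40 else "#" if a.min()>215 else "*" if a.min()>185 else "+" if a.min()>150 else "-" if a.min()>90 else "." for a in row) for row in im[y0:y1,x0:x1]))
E
python3 bay.py; python3 cup2.py
```

```text
[620.   89.6 177.3] [ 0.3  0.6 -1.7]
scene 296 176
.------------------------------------------..............................---
.------------------------------------------..............................--*
.------------------------------------------.............................-***
.--------------------------.---------------............................-+###
.-------------------------....------------............................**####
.------------------------........--------...........................-+###***
.-------------------------..........----...........................+*######*
.--------------------------...........-..........................-+*##****#*
.-------------------------++-.............oooo..................+**###******
..------------------------++----..........oooooo..............-+*###**#*#**#
..---------------------------++++-.........oooooo............+*####******##*
..----------------------------+++----........oooo..........-+*####********#*
..--------------------------------++++-...................+**####**#****#*##
.----------------------------------+++----......
[... 6717 characters left out ...]
...........dbbbbbbbbbbbbbbbbbbbbbbbbbbbd....oooooooo
............dbbbbbbbbbbbbbbbbbbbbbbbbbbdd...ooooooooo
............dbbbbbbbbbbbbbbbbbbbbbbbbbddd...ooooooooo
............dbbbbbbbbbbbbbbbbbbbbbbbbbddd....ooooooo.
............dbbbbbbbbbbbbbbbbbbbbbbbbbbdd............
............dbbbbbbbbbbbbbbbbbbbbbbbbbbdd++++++++++++
............dbbbbbbbbbbbbbbbbbbbbbbbbbddd............
............dbbbbbbbbbbbbbbbbbbbbbbbbbbdd............
............dbbbbbbbbbbbbbbbbbbbbbbbbbddd............
............dbbbbbbbbbbbbbbbbbbbbbbbbbddd............
............dbbbbbbbbbbbbbbbbbbbbbbbbbddd............
............dbbbbbbbbbbbbbbbbbbbbbbbbbddd............
............dbbbbbbbbbbbbbbbbbbbbbbbbbddd.........#.o
```

Orange bands of canisters are now on the white floor: poured. Next, straighten the cup: first press its lip down on the cabinet top to bring it level.

Request:
carry_out --pt "0 0 -18 0 1" --pt "-20 0 -5 0 1" --pt "-30 0 0 0 1" --pt "-20 0 0 0 1" --pt "0 0 0 0 1" --pt "0 0 10 0 1" --pt "0 0 10 0 1" --pt "0 0 4 0 1" --pt "0 0 4 0 1" --pt "0 0 4 0 1" --pt "0 0 0 0 1"

```text
t: 54.85
eef_pos: [689.8, 89.6, 167.7]
tcp_rot: [-3.141, -0.001, -3.141]
ft_force: [-0.1, -0.4, -1.3]
opening: 0.678
grip_force: 30.0
```

Request:
carry_out --pt "0 0 3 0 1" --pt "0 0 3 0 1" --pt "0 0 2 0 1" --pt "0 0 2 0 1" --pt "0 0 0 0 1"

```text
t: 55.35
eef_pos: [690.9, 89.6, 159.2]
tcp_rot: [3.142, 0.003, 3.142]
ft_force: [2.3, 0.1, 6.0]
opening: 0.675
grip_force: 30.0
```

```bash
python3 cup2.py; python3 bay.py | sed -n '/top/,$p'
```

```text
[690.9  89.6 159.2] [2.3 0.1 6. ]
........++....########################...............
.........+....########################...............
.........+..+.########################.+.........oooo
.........+..#.########+###+###########.+........ooooo
.........+..#.########oooo############.#.......oooooo
.........+..#.##########+.############.#.......oooooo
.........+..#.########################.#........ooooo
.........+..#.########################.#.........oooo
.........++.+.#############o##########.#.............
..........+...########oo+#############.#.............
..........+...+#######oo##############.+..........ooo
..........+....######+++##############.........oooooo
..........+..+.#######################........ooooooo
..........+..#.######################+........ooooooo
..........+..#.######################+.........oooooo
..........+..#.######################...........ooooo
..........++.#.######################.+..............
...........+.#.######################.#..............
...........+...............d.........................
...........dbbbbbbbbbbbbbbbbbbbbbbbbbbbd
[... 2736 characters left out ...]
............
..........................................
..........................................
..........................................
..........................................
..........................................
..........................................
..........................................
..........................................
..........................................
..........................................
..........................................
..........................................
..........................................
...................................+-.....
...................................+-.....
...................................+-.....
```

Request:
carry_out --pt "0 0 2 0 1" --pt "0 0 2 0 1" --pt "0 0 2 0 1" --pt "0 0 2 0 1" --pt "0 0 0 0 1"

```text
t: 56.0
eef_pos: [691.5, 89.6, 151.6]
tcp_rot: [3.142, 0.005, -3.142]
ft_force: [4.1, 0.3, 6.2]
opening: 0.676
grip_force: 30.0
```

```bash
python3 cup2.py|sed -n '1p;14,34p'
```

```text
[691.5  89.6 151.6] [4.1 0.3 6.2]
.........++.+.########################.#.......oooooo
..........+...+#######################.#.......oooooo
..........+....#######################.#.......oooooo
..........+..+.#######################.+.........oooo
..........+..+.#######################...............
..........+..#.#######################...............
..........+..........................................
..........+dddddddbbbbbbbbbbbbbbbbbbbbddd............
..........+dbbbbbbbbbbbbbbbbbbbbbbbbbbbbddd..........
###########dbbbbbbbbbbbbbbbbbbbbbbbbbbbbdd+##########
###########dbbbbbbbbbbbbbbbbbbbbbbbbbbbbdd###########
###########dbbbbbbbbbbbbbbbbbbbbbbbbbbbbdd###########
.##########dbbbbbbbbbbbbbbbbbbbbbbbbbbbbdd###########
.##########dbbbbbbbbbbbbbbbbbbbbbbbbbbbbdd###########
.##########dbbbbbbbbbbbbbbbbbbbbbbbbbbbbdd###########
.##########dbbbbbbbbbbbbbbbbbbbbbbbbbbbbdd###########
.##########dbbbbbbbbbbbbbbbbbbbbbbbbbbbddd###########
..#######..bbbbbbbbbbbbbbbbbbbbbbbbbbbbddd..#########
..#####....bbbbbbbbbbbbbbbbbbbbbbbbbbbbddd....######.
..###......bbbbbbbbbbbbbbbbbbbbbbbbbbbddd.......####.
o.#.........bbbbbbbbbbbbbbbbbbbbbbbbbdddd.........#..
```

Request:
carry_out --pt "0 0 2 0 1" --pt "0 0 2 0 1" --pt "0 0 2 0 1" --pt "0 0 2 0 1" --pt "0 0 0 0 1"

```text
t: 56.55
eef_pos: [692.9, 89.6, 147.6]
tcp_rot: [3.141, 0.01, 3.142]
ft_force: [0.2, -1.5, 30.6]
opening: 0.674
grip_force: 30.0
```

```bash
python3 cup2.py|sed -n '1p;14,34p'
```

```text
[692.9  89.6 147.6] [ 0.2 -1.5 30.6]
.........+..#.########################.#.......oooooo
.........++.#.########################.#.......oooooo
.........++.+.########################.#........ooooo
..........+...+#######################.#..........ooo
..........+....#######################.#.............
..........+....##############+#+++++++.#..+++++++++++
..........+..........................................
..........+ddddddbbbbbbbbbbbbbbbbbbbbbdbd............
..........dbddddbbbbbbbbbbbbbbbbbbbbbbddddd..........
##########dbbbbbbbbbbbbbbbbbbbbbbbbbbbbbbdd##########
##########dbbbbbbbbbbbbbbbbbbbbbbbbbbbbbbdd##########
##########ddbbbbbbbbbbbbbbbbbbbbbbbbbbbbbdd##########
##########+dbbbbbbbbbbbbbbbbbbbbbbbbbbbbbdd##########
###########dbbbbbbbbbbbbbbbbbbbbbbbbbbbbddd##########
###########dbbbbbbbbbbbbbbbbbbbbbbbbbbbbdd###########
.##########dbbbbbbbbbbbbbbbbbbbbbbbbbbbbdd###########
.##########dbbbbbbbbbbbbbbbbbbbbbbbbbbbbdd###########
.########..dbbbbbbbbbbbbbbbbbbbbbbbbbbbddd..#########
.######....dbbbbbbbbbbbbbbbbbbbbbbbbbbbddd....######.
.####......dbbbbbbbbbbbbbbbbbbbbbbbbbbbddd......####.
o.#........bbbbbbbbbbbbbbbbbbbbbbbbbbbddd.........#..
```

Run:
```python
from h import *
c=wrist(); im=c["color"].astype(int); m=(im[...,2]-im[...,0]>45)&(im[...,2]>90)
for u in (300,325,350):
    v=np.nonzero(m[:300,u])[0]; print(u,v[:1],v[-1:],ray(c,u,v[0],198).round(1),ray(c,u,v[0],168).round(1))
s=env.read_camera("scene"); im=s["color"].astype(int); m=(im[...,2]-im[...,0]>40)&(im[...,1]>70)
n,l,st,ce=cv2.connectedComponentsWithStats(m.astype(np.uint8)); print(st[(st[:,4]>60)].tolist())
print("\n".join("".join("b" if m[y,x] else "#" if im[y,x].min()>185 else "." for x in range(345,425)) for y in range(120,190,2)))
for p in([660,89,168],[650,89,168],[640,89,168],[730,89,168],[692.9,89,168]): print(p,proj(s,p).round(1))
```

```text
300 [148] [299] [629.6  81.6 198. ] [633.2  79.3 168. ]
325 [147] [299] [629.2  91.1 198. ] [632.7  91.3 168. ]
350 [148] [299] [629.6 100.6 198. ] [633.2 103.4 168. ]
[[0, 0, 640, 400, 254046], [337, 126, 26, 12, 199], [371, 170, 14, 21, 229], [352, 173, 12, 12, 105], [343, 248, 38, 39, 1002], [326, 328, 21, 18, 305]]
....................................................................#...........
................................................................................
............................................................................####
.bb...........................................................................##
bbbbbbbbbbbbbbbbb...............................................................
bbbbbbbbbbbbbbbbbb..............................................................
bbbbbbbbbbbbbbbb................................................................
bbbbbbbbbbbbb...................................................................
bbbbbbbbbbbb....................................................................
..................................................
[... 1502 characters left out ...]
bbbbbb.......bbbbbbbbbbbbbb.#######################################
........bbbbbbbbbbb.......bbbbbbbbbbbbbb########################################
........bbbbbbbbbb........bbbbbbbbbbbbb.########################################
.........bbbbbbbbb........bbbbbbbbbbbbb#########################################
.............b.bbb........bbbbbbbbbbbb.#########################################
.............####.........bbbbbbbbbbb.##########################################
..........########........bbbbbbbbb.############################################
[660, 89, 168] [364.4 175.7]
[650, 89, 168] [361.6 174.7]
[640, 89, 168] [358.9 173.7]
[730, 89, 168] [384.3 183. ]
[692.9, 89, 168] [373.5 179. ]
```

The wrist ray puts the mouth at x≈630, 63 mm from the grip: the cup slid again. It lies flat on the cabinet top, so regrip it nearer its middle.

Request:
carry_out --pt "0 0 -3 0 1" --pt "0 0 -2 0 1" --pt "0 0 0 0 0.3" --pt "0 0 0 0 0.22" --pt "0 0 0 0 0.22" --pt "0 0 0 0 0.22"

```text
t: 57.3
eef_pos: [689.8, 89.7, 146.6]
tcp_rot: [-3.142, -0.001, -3.141]
ft_force: [0.8, -0.2, 0.0]
opening: 0.777
grip_force: 0.0
```

```bash
cat > mouth.py <<'E'
from h import *
c=wrist(); im=c["color"].astype(int); m=(im[...,2]-im[...,0]>45)&(im[...,2]>90)
for u in (300,325,350):
    v=np.nonzero(m[:300,u])[0]; print(u,v[:1],ray(c,u,v[0],198).round(1))
r=np.nonzero(m[230])[0]; print("sides",ray(c,r[0],230,168).round(1),ray(c,r[-1],230,168).round(1))
go(668,89.6,157); print(env.state()["ft_force"].round(1))
E
python3 mouth.py
```

```text
300 [149] [627.5  81.7 198. ]
325 [148] [627.1  91.2 198. ]
350 [150] [627.8 100.7 198. ]
sides [672.7  56.6 168. ] [672.7 121.1 168. ]
pose [689.9  89.6 146.7] [-180.   -0. -180.] j6 -88.0 shift [ 21.9  -0.  -10.3]
[-0.3  0.1 -0.1]
```

Request:
carry_out --pt "0 0 -5 0 0.22" --pt "4 0 -5.5 0 0.22" --pt "8 0 0 0 0.22" --pt "8 0 0 0 0.22" --pt "4 0 0 0 0.22" --pt "0 0 0 0 0.22" --pt "0 0 0 0 1" --pt "0 0 0 0 1" --pt "0 0 0 0 1" --pt "0 0 0 0 1"

```text
t: 58.35
eef_pos: [666.2, 89.6, 157.6]
tcp_rot: [-3.141, 0.0, -3.142]
ft_force: [-0.4, -0.6, 0.5]
opening: 0.676
grip_force: 30.0
```

```bash
python3 mouth.py
```

```text
300 [185] [620.4  80.4 198. ]
325 [184] [620.   91.2 198. ]
350 [186] [620.9 102.  198. ]
sides [653.6  58.9 168. ] [653.5 122.9 168. ]
pose [666.2  89.6 157.5] [-180.    0. -180.] j6 -88.0 shift [-1.8  0.   0.5]
[1.2 0.  0.3]
```

Request:
carry_out --pt "0 0 -10 0 1" --pt "10 0 -12 0 1" --pt "25 0 0 0 1" --pt "30 0 0 0 1" --pt "30 0 0 0 1" --pt "30 0 0 0 1" --pt "30 0 0 0 1" --pt "20 0 0 0 1" --pt "10 0 0 0 1" --pt "0 0 0 0 1" --pt "0 0 0 0 1"

```text
t: 59.5
eef_pos: [481.9, 89.6, 180.2]
tcp_rot: [-3.142, 0.002, -3.142]
ft_force: [0.2, -0.4, -1.0]
opening: 0.678
grip_force: 30.0
```

Request:
carry_out --pt "0 0 15 0 1" --pt "0 0 15 0 1" --pt "0 0 4 0 1" --pt "0 0 4 0 1" --pt "0 0 4 0 1" --pt "0 0 4 0 1" --pt "0 0 4 0 1" --pt "0 0 4 0 1" --pt "0 0 0 0 1"

```text
t: 60.4
eef_pos: [480.9, 89.6, 125.2]
tcp_rot: [-3.141, -0.001, -3.141]
ft_force: [0.4, 0.8, -0.6]
opening: 0.677
grip_force: 30.0
```

Request:
carry_out --pt "0 0 4 0 1" --pt "0 0 4 0 1" --pt "0 0 4 0 1" --pt "0 0 4 0 1" --pt "0 0 0 0 1"

```text
t: 60.9
eef_pos: [480.8, 89.6, 109.0]
tcp_rot: [-3.141, -0.001, -3.141]
ft_force: [0.5, 0.4, -0.7]
opening: 0.676
grip_force: 30.0
```

```bash
python3 cup2.py
```

```text
[480.8  89.6 109. ] [ 0.5  0.4 -0.7]
.....................................................
.....................................................
.....................................................
.....................................................
.....................................................
.....................................................
.....................................................
.....................................................
.....................................................
.....................................................
.....................................................
.....................................................
..........................................+++++++++++
..........................................+++++++++++
..............................................++#+...
..............................................+++....
..............................................+++....
..............................................+#+....
..............................................+#+....
..............................................+#+....
..............................................+#+....
.....................................................
+++++++++++++++++++++++++++++++++++++++++++++++++++++
+++++++++++++++++++++++++++++++++++++++++++++++++++++
+++++++++++++++++++++++++++++++++++++++++++++++++++++
........+..#dddddbbbbbbbbbbbbbbbbbbbbdddd.......ooooo
........+..#dbbdddbbbbbbbbbbbbbbbbbbbddbd.......ooooo
........+..#dbbbbbbbbbbbbbbbbbbbbbbbbbbbd........oooo
........+...dbbbbbbbbbbbbbbbbbbbbbbbbbbbd..........oo
........+...dbbbbbbbbbbbbbbbbbbbbbbbbbbdd............
............dbbbbbbbbbbbbbbbbbbbbbbbbbbdd............
............bbbbbbbbbbbbbbbbbbbbbbbbbbddd.......oooo.
o...........bbbbbbbbbbbbbbbbbbbbbbbbbbdd.........oo.o
```

Request:
carry_out --pt "0 0 -10 0 1" --pt "0 0 -25 0 1" --pt "0 0 -12 0 1" --pt "4 0 0 0 1" --pt "5 0 0 0 1" --pt "0 0 4 0 1" --pt "0 0 4 0 1" --pt "0 0 3 0 1" --pt "0 0 0 0 1"

```text
t: 61.85
eef_pos: [472.2, 89.6, 145.1]
tcp_rot: [-3.141, -0.001, -3.142]
ft_force: [0.1, -0.1, 1.2]
opening: 0.679
grip_force: 30.0
```

Request:
carry_out --pt "0 0 3 0 1" --pt "0 0 3 0 1" --pt "-1 0 3 0 1" --pt "-1 0 3 0 1" --pt "0 0 0 0 1"

```text
t: 62.35
eef_pos: [477.5, 89.7, 135.0]
tcp_rot: [3.141, 0.008, 3.141]
ft_force: [10.1, 0.8, 11.3]
opening: 0.679
grip_force: 30.0
```

```bash
python3 cup2.py
```

```text
[477.5  89.7 135. ] [10.1  0.8 11.3]
.....................................................
.....................................................
.....................................................
.....................................................
.....................................................
.....................................................
.....................................................
.....................................................
.....................................................
.....................................................
.....................................................
.....................................................
.....................................................
........................................+++++++++++++
........................................+++++++++++++
...........................................+++.......
...........................................+++.......
...........................................+#+.......
...........................................+#+.......
...........................................+#+.......
...........................................+#+.......
.....................................................
+++++++++++++++++++++++++++++++++++++++++++++++++++++
+++++++++++++++++.dbbbbbbbbbbbbbbbd++++++++++++++++++
.........++...dddbbbbbbbbbbbbbbbbbbbbbd.......ooooooo
..........+.dddddbbbbbbbbbbbbbbbbbbbbbddd.....ooooooo
..........+dddddddbbbbbbbbbbbbbbbbbbbbdddd....ooooooo
..........+ddddddbbbbbbbbbbbbbbbbbbbbbdddd......ooooo
..........+ddddddbbbbbbbbbbbbbbbbbbbbbdddd...........
...........dbddd.....bbbbbbbbbbbbbbbdddddd........o..
............bbbbddd.+++++.+++++bbbdddbbdd.....oooooo.
............dbbbbbbbbbbbbddddbbbbbbbbbddd.......oooo.
o...........dbbbbbbbbbbbbbbbbbbbbbbbbbddd........oo.o
```

Run:
```python
from h import *
c=env.read_camera("wrist"); im=c["color"].astype(int)[180:256:2,262:392:1]
print("\n".join("".join("o" if a[0]-a[2]>25 else "b" if a[2]-a[0]>40 else "#" if a.min()>170 else "+" if a.min()>100 else "." for a in r) for r in im))
```

```text
####################################++++.bbbbbbbbbbbbbbbbbbbbbbbbbbbbbbbbbbbbbbbb..++++#########+###+##+###++#+#+#####+#######+##+
##########+#+###############++++.bbbbbbbbbbbbbbbbbbbbbbbbbbbbbbbbbbbbbbbbbbbbbbbbbbbbbbbbbb.++#####+#####+#+##++#+#+###++#+#+#+#++
#+##################+###++.bbbbbbbbbbbbbbbbbbbbbbbbbbbbbbbbbbbbbbbbbbbbbbbbbbbbbbbbbbbbbbbbbbbbb.++######+#+++#+#++#+#++++++++#++#
++++++++++++++++++++++.bbbbbbbbbbbbbbbbbbbbbbbbbbbbbbbbbbbbbbbbbbbbbbbbbbbbbbbbbbbbbbbbbbbbbbbbbbbbbb+++++++++++++++++++++++++++++
......+#+.....+#+..bbbbbbbbbbbbbbbbbbbbbbbbbbbbbbbbbbbbbbbbbbbbbbbbbbbbbbbbbbbbbbbbbbbbbbbbbbbbbbbbbbbbbb......##.................
......+##.....+bbbbbbbbbbbbbbbbbbbbbbbbbbbbbbbbbbbbbbbbbbbbbbbbbbbbbbbbbbbbbbbbbbbbbbbbbbbbbbbbbbbbbbbbbbbbb...##.................
.......##...bbbbbbbbbbbbbbbbbbbbbbbbbbbbbbbbbbbbbbbbbbbbbbbbbbbbbbbbbbbbbbbbbbbbbbbbbbbbbbbbbbbbbbbbbbbbbbbbbbb+#.................
.......##.bbbbbbbbbbbbbbbbbbbbbbbbbbbbbbbbbbbbbbbbbbbbbbbbbbbbbbbbbbbbbbbbbbbbbbbbbbbbbbbbbbbbbbbbbbbbbbbbbbbbbbbb................
.......+bbbbbbbbbbbbbbbbbbbbbbbbbbbbbbbbbbbbbbbbbbbb
[... 3177 characters left out ...]
bbbbbbbbbbbbbbbbbbbbbbbbbbbbbbbbbbbb.........
...bbbbbbbbbbbbbbbbbbbbbbbbbbbbbbbbbbbbbbbbbbbbbbbbbbbbbbbbbbbbbbbbbbbbbbbbbbbbbbbbbbbbbbbbbbbbbbbbbbbbbbbbbbbbbbbbbbbbbb.........
....bbbbbbbbbbbbbbbbbbbbbbbbbbbbbbbbbbbbbbbbbbbbbbbbbbbbbbbbbbbbbbbbbbbbbbbbbbbbbbbbbbbbbbbbbbbbbbbbbbbbbbbbbbbbbbbbbbbbb.........
....bbbbbbbbbbbbbbbbbbbbbbbbbbbbbbbbbbbbbbbbbbbbbbbbbbbbbbbbbbbbbbbbbbbbbbbbbbbbbbbbbbbbbbbbbbbbbbbbbbbbbbbbbbbbbbbbbbbb..........
....bbbbbbbbbbbbbbbbbbbbbbbbbbbbbbbbbbbbbbbbbbbbbbbbbbbbbbbbbbbbbbbbbbbbbbbbbbbbbbbbbbbbbbbbbbbbbbbbbbbbbbbbbbbbbbbbbbbb..........
....bbbbbbbbbbbbbbbbbbbbbbbbbbbbbbbbbbbbbbbbbbbbbbbbbbbbbbbbbbbbbbbbbbbbbbbbbbbbbbbbbbbbbbbbbbbbbbbbbbbbbbbbbbbbbbbbbbbb..........
```

Two or three canisters still sit at the bottom of the cup. Tip again, this time with the cup's bottom end on the cabinet's front edge: first press level on the cabinet top.

Request:
carry_out --pt "0 0 -20 0 1" --pt "0 0 -25 0 1" --pt "-15 0 -15 0 1" --pt "-30 0 0 0 1" --pt "-35 0 0 0 1" --pt "-35 0 0 0 1" --pt "-35 0 0 0 1" --pt "-30 0 0 0 1" --pt "-20 0 0 0 1" --pt "-5 0 0 0 1" --pt "0 0 0 0 1"

```text
t: 63.55
eef_pos: [678.8, 89.6, 192.6]
tcp_rot: [-3.141, -0.002, 3.142]
ft_force: [-0.2, 0.3, -0.7]
opening: 0.679
grip_force: 30.0
```

Request:
carry_out --pt "0 0 5 0 1" --pt "0 0 5 0 1" --pt "0 0 4 0 1" --pt "0 0 4 0 1" --pt "0 0 4 0 1" --pt "0 0 4 0 1" --pt "0 0 4 0 1" --pt "0 0 4 0 1" --pt "0 0 3 0 1" --pt "0 0 0 0 1"

```text
t: 64.55
eef_pos: [678.7, 89.8, 158.0]
tcp_rot: [-3.142, 0.0, -3.141]
ft_force: [-5.9, -0.2, 12.1]
opening: 0.675
grip_force: 30.0
```

```bash
python3 cup2.py; python3 mouth.py
```

```text
[678.7  89.8 158. ] [-5.9 -0.2 12.1]
........++.+.+########################............ooo
........++....########################...............
.........+....########################.+.............
.........+..+.########################.#............o
.........+..#.########################.#.........oooo
.........+..#.########o###+###########.#........ooooo
.........+..#.#########ooo############.#.......oooooo
.........+..#.########.#++############.#.......oooooo
.........+..#.########################.#........ooooo
.........++.+.########################.#..........ooo
..........+...#############o##o#######.+.............
..........+...+#####++oo#+############...............
..........+....########o#+############...........oooo
..........+..+.######################+.........oooooo
..........+..#.######################+........ooooooo
..........+..#.######################.+.......ooooooo
..........+..#.######################.+........oooooo
..........++.#.######################.#..........oooo
...........+.#.######################.#..............
...........+...++++++++++++++++++++++
[... 248 characters left out ...]
dddbbbbbbbbbbbbbbbbbbbbdd#############
..#########dddddddbbbbbbbbbbbbbbbbbbbdddd+###########
..#########ddddddbbbbbbbbbbbbbbbbbbbbddddd###########
..#########dbbddddbbbbbbbbbbbbbbbbbbbddbdd###########
..#########dbbbbbbbbdddddddddddddbbbbbbdd.###########
..#######...dbbbbbbbbbbbbbbbbbbbbbbbbbbdd...#########
...####.....dbbbbbbbbbbbbbbbbbbbbbbbbbbdd.....######.
...##.......dbbbbbbbbbbbbbbbbbbbbbbbbbddd.......####.
o...........dbbbbbbbbbbbbbbbbbbbbbbbbbddd.........#..
300 [183] [632.2  80.6 198. ]
325 [181] [631.3  91.4 198. ]
350 [183] [632.2 102.2 198. ]
sides [666.3  57.9 168. ] [666.3 123.2 168. ]
pose [678.8  89.8 158.1] [ 180.    0. -180.] j6 -88.0 shift [10.8 -0.2  1.1]
[-6.7 -0.7 11.7]
```

Request:
carry_out --pt "0 0 3 0 1" --pt "0 0 2 0 1" --pt "0 0 0 0 1" --pt "0 0 -8 0 1" --pt "5 0 -5 0 1" --pt "10 0 0 0 1" --pt "15 0 0 0 1" --pt "15 0 0 0 1" --pt "13 0 0 0 1" --pt "7 0 0 0 1" --pt "0 0 0 0 1" --pt "0 0 0 0 1"

```text
t: 65.85
eef_pos: [614.3, 89.6, 164.7]
tcp_rot: [-3.142, 0.0, -3.142]
ft_force: [1.3, 0.5, -1.1]
opening: 0.679
grip_force: 30.0
```

Request:
carry_out --pt "0 0 5 0 1" --pt "0 0 5 0 1" --pt "0 0 3 0 1" --pt "0 0 3 0 1" --pt "0 0 3 0 1" --pt "0 0 3 0 1" --pt "0 0 3 0 1" --pt "0 0 3 0 1" --pt "0 0 3 0 1" --pt "0 0 0 0 1"

```text
t: 66.85
eef_pos: [611.7, 90.1, 133.3]
tcp_rot: [3.141, -0.005, -3.141]
ft_force: [-14.9, 1.9, 12.6]
opening: 0.672
grip_force: 30.0
```

```bash
python3 cup2.py; python3 mouth.py|tail -2
```

```text
[611.7  90.1 133.3] [-14.9   1.9  12.6]
......++..#..........................................
......++..#.+++++++++++++++++++++++++++......++++++++
.......+..#.###########################.+............
.......+..#.+##########################.+............
.......+..#..##########################.#..........oo
.......+..+..##########################.#........oooo
.......+.....##########################.#........oooo
.......+.....##########################.#.......ooooo
.......++....##########################.#........oooo
.......++..#.##########################.#.........ooo
........+..#.#########################+.#............
........+..#.#########################..+............
........+..#.#########################...............
........+..#.+########################............ooo
........+..+..########+###############..........ooooo
........++....########ooo+############.+.......oooooo
........++....#######+###.############.#.......oooooo
.........+..+.########################.#........ooooo
.........+..+.#############o##o#######.#..........ooo
.........+..#.########################.#.............
.........+..#.#######+o+++############.#.............
.........+..#.########oo##############.#.........oooo
.........+..#.dbbbbbbbbbbbbbbbbbbbbbbb.#.......oooooo
.........++.ddbbbbbbbbbbbbbbbbbbbbbbbdddd.....ooooooo
..........+.ddbbbbbbbbbbbbbbbbbbbbbbbdddd.....ooooooo
..........+.ddbbbbbbbbbbbbbbbbbbbbbbbbddd......oooooo
..........+.dbbbbbbbbbbbbbbbbbbbbbbbbbddd............
..........+.dbbbbbbbbbbbbbbbbbbbbbbbbbddd............
..........+.dbbbbbbbbbbbbbbbbbbbbbbbbdddd............
............dbbbbbbbbbbbbbbbbbbbbbbbbdddd............
............dbbbbbbbbbbbbbbbbbbbbbbbbbddd............
...........ddbbbbbbbbbbbbbbbbbbbbbbbbdddd............
o..........ddbbbbbbbbbbbbbbbbbbbbbbbbdddd...........o
pose [611.8  90.1 133.5] [ 180.    -0.3 -180. ] j6 -87.8 shift [-56.   -0.5 -23.8]
[-14.8   2.   11.3]
```

Request:
carry_out --pt "0 0 3 0 1" --pt "0 0 3 0 1" --pt "0 0 3 0 1" --pt "0 0 3 0 1" --pt "0 0 3 0 1" --pt "0 0 3 0 1" --pt "0 0 3 0 1" --pt "0 0 3 0 1" --pt "0 0 3 0 1" --pt "0 0 0 0 1" --pt "0 0 0 0 1"

```text
t: 68.05
eef_pos: [612.9, 90.5, 106.3]
tcp_rot: [3.141, -0.003, -3.141]
ft_force: [-8.8, 5.7, 7.1]
opening: 0.676
grip_force: 30.0
```

```bash
python3 cup2.py
```

```text
[612.9  90.5 106.3] [-8.8  5.7  7.1]
...++...+..#############################+.#..........
....+...#..#############################..#..........
....+...#..#############################..#..........
....+...#..#############################..#..........
....++..#..#############################..#.........o
....++..#..#############################..#........oo
....++..+..#############################..#........oo
.....+.....##################+##oo######..+........oo
.....+...+.+####################oo######............o
.....+...#..####################o++#####.+...........
.....+...#..############################.+...........
.....++..#..#####################+###+##.#...........
.....++..#..####################ooooo##+.#...........
.....++..#..###+###+################o##+.#..........o
......+..+..###ooooo#####+###+####++###..#........ooo
......+.....##+###+######ooooo#########..#........ooo
......+...+.#############+###.#########..#........ooo
......++..#.###########################..+........ooo
......++..#.+#+#############o++########.............o
......++..#.##oo###########o###########..............
.......+..#.oo#+.###+ddddddddddd+######.+............
.......+..#..####ddddddddddddddddddd###.+............
.......+.....##dddddddddddddddddddddd+#.#.........ooo
.......+.....#dddddddddddddddddddddddd+.#........oooo
.......++..+.dddddddddddddddddddddddddd.#.......ooooo
.......++..#.dddddddddddddddddddddddddd.#.......ooooo
.......++..#.ddddddddddddddddddddddddddd#.........ooo
........+..#dddddddddddddddddddddddddddd#............
........+...ddddddddddddddddddddddddddddd............
........+...ddddddddddddddddddddddddddddd............
...........dddddddddddddddddddddddddddddd............
...........ddddddddddddddddddddddddddddddd...........
o..........ddddddddddddddddddddddddddddddd..........o
```

Six bands are visible on the floor and the cup is now nearly upside down. Bring it back: lift, then catch its outer lip on the front panel's top and press down.

Request:
carry_out --pt "8 0 0 0 1" --pt "5 0 -10 0 1" --pt "0 0 -25 0 1" --pt "10 0 -15 0 1" --pt "25 0 0 0 1" --pt "30 0 0 0 1" --pt "30 0 0 0 1" --pt "15 0 0 0 1" --pt "6 0 0 0 1" --pt "0 0 0 0 1" --pt "0 0 0 0 1"

```text
t: 69.2
eef_pos: [486.0, 89.5, 156.9]
tcp_rot: [-3.142, 0.001, 3.142]
ft_force: [0.2, -0.9, -1.0]
opening: 0.672
grip_force: 29.9
```

```bash
python3 mouth.py|tail -2; python3 cup2.py
python3 - <<'E'
from h import *
c=env.read_camera("scene"); im=c["color"].astype(int)
print("\n".join("".join("b" if a[2]-a[0]>40 and a[1]>60 else "#" if a.min()>185 else "-" if a.min()>85 else "." for a in r) for r in im[140:200:1,285:350]))
print(proj(c,[482,89,168]),proj(c,[446,89,124]))
E
```

```text
pose [486.   89.6 156.7] [-180.    0.  180.] j6 -87.2 shift [-1.82e+02  0.00e+00 -1.00e-01]
[-0.4  0.5 -0.6]
[486.   89.6 156.7] [-0.4  0.5 -0.6]
.....................................................
.....................................................
.....................................................
.....................................................
.....................................................
.....................................................
.....................................................
.....................................................
.....................................................
.....................................................
.....................................................
.....................................................
.......................................+#############
.......................................++++#+++++++++
..........................................+#+........
..........................................+#.........
..........................................+#.........
....................................
[... 4143 characters left out ...]
----------------------------------------..........
............-----------------------###--------------------......-
............----------------------######--------------------...-#
............--------------------###########---------------------#
.............-----------------############--##-------------------
.............----------------#############--###-#----------------
.............-----------------#########--##--###-----------------
.............--------------------######------##---##-------------
.............----------------------#####----###--##--##----------
.............------------------------##########------####--------
[319.28099421 159.13584701] [311.23941148 167.91298472]
```

Request:
carry_out --pt "0 0 15 0 1" --pt "0 0 15 0 1" --pt "0 0 8 0 1" --pt "0 0 4 0 1" --pt "0 0 3 0 1" --pt "0 0 3 0 1" --pt "0 0 3 0 1" --pt "0 0 0 0 1"

```text
t: 70.15
eef_pos: [490.1, 89.2, 107.1]
tcp_rot: [-3.141, 0.011, -3.141]
ft_force: [13.9, -4.5, 10.3]
opening: 0.668
grip_force: 30.0
```

Request:
carry_out --pt "1 0 3 0 1" --pt "1 0 3 0 1" --pt "1 0 3 0 1" --pt "1 0 3 0 1" --pt "0 0 0 0 1"

```text
t: 70.65
eef_pos: [487.4, 89.2, 95.2]
tcp_rot: [3.142, 0.014, 3.142]
ft_force: [20.2, -4.1, 6.0]
opening: 0.669
grip_force: 30.0
```

```bash
python3 cup2.py|sed -n '1p;14,34p'
```

```text
[487.4  89.2  95.2] [20.2 -4.1  6. ]
.............................................+++++#++
................................................++#+.
................................................++#+.
................................................++#+.
................................................++#+.
................................................+#++.
................................................+++..
................................................+#+..
.....................................................
+++++++++++++++++++++++++++++++++++++++++++++++++++++
+++++++++++++++++++++++++++++++++++++++++++++++++++++
+++++++++++++++dbbbbbbbbbbbbbbbbbbbbbd+++++++++++++++
......++..#dbbbbbbbbbbbbbbbbbbbbbbbbbbbbdd........ooo
......++..#dbbbbbbbbbbbbbbbbbbbbbbbbbbbbdd.......oooo
.......+..#dbbbbbbbbbbbbbbbbbbbbbbbbbbbbdd.......oooo
.......+...dbbbbbbbbbbbbbbbbbbbbbbbbbbbddd.........oo
.......+..ddbbbbbbbbbbbbbbbbbbbbbbbbbbbddd...........
.......+..ddbbbbbbbbbbbbbbbbbbbbbbbbbbbddd...........
..........ddbbbbbbbbbbbbbbbbbbbbbbbbbbbddd...........
..........dbbbbbbbbbbbbbbbbbbbbbbbbbbbbddd.......oo..
o.........dbbbbbbbbbbbbbbbbbbbbbbbbbbbdddd.......oo.o
```

Request:
carry_out --pt "-5 0 -5 0 1" --pt "-8 0 -25 0 1" --pt "-10 0 -35 0 1" --pt "-25 0 -25 0 1" --pt "-30 0 0 0 1" --pt "-35 0 0 0 1" --pt "-35 0 0 0 1" --pt "-35 0 0 0 1" --pt "-20 0 0 0 1" --pt "-5 0 0 0 1" --pt "0 0 5 0 1" --pt "0 0 5 0 1"

```text
t: 71.9
eef_pos: [688.1, 89.7, 173.0]
tcp_rot: [-3.141, -0.001, -3.141]
ft_force: [-0.7, 0.2, -1.0]
opening: 0.669
grip_force: 30.0
```

Request:
carry_out --pt "0 0 4 0 1" --pt "0 0 4 0 1" --pt "0 0 3 0 1" --pt "0 0 3 0 1" --pt "0 0 3 0 1" --pt "0 0 3 0 1" --pt "0 0 0 0 1"

```text
t: 72.6
eef_pos: [688.9, 89.6, 153.1]
tcp_rot: [-3.141, -0.001, -3.141]
ft_force: [-0.7, 0.2, -1.3]
opening: 0.667
grip_force: 30.0
```

```bash
python3 cup2.py; python3 mouth.py
```

```text
[688.9  89.6 153.1] [-0.7  0.2 -1.3]
........+..#.####################+##+##.#............
........+..#.+##################oooo+##.+............
........++...+######+##########+###+##+...........ooo
........++....##ooooo####+ooo.##+..###..........ooooo
.........+....#####+#####o##+o########..........ooooo
.........+..+.###########++++.########.........dooooo
.........+..#.########################.+........ooooo
.........+..#+#+###############+######.#.........oooo
.........+..#.ooo##########o###+######.#.............
.........+..#.###+######+####+########.#.............
.........+..#.########oo##############.#............o
.........++.+.#######++oo#############.#........ooooo
..........+...+#######################.#.......oooooo
..........+....#######################.#......ooooooo
..........+....#######################.+.......oooooo
..........+..+.#######################..........ooooo
..........+..#.#######################...............
..........+..#.######################+...............
..........++.#+++++..................................
..........++.........................
[... 248 characters left out ...]
bbbbbbbbbbbbbbbbbbbbbbbbddd###########
.##########dbbbbbbbbbbbbbbbbbbbbbbbbbbbddd###########
.##########ddbbbbbbbbbbbbbbbbbbbbbbbbbbddd###########
.##########dbbbbbbbbbbbbbbbbbbbbbbbbbbbddd###########
..########+dbbbbbbbbbbbbbbbbbbbbbbbbbbdddd###########
..#######.dbbbbbbbbbbbbbbbbbbbbbbbbbbbdddd..#########
..#####...ddbbbbbbbbbbbbbbbbbbbbbbbbbbdddd....######.
..###.....ddbbbbbbbbbbbbbbbbbbbbbbbbbbdddd.....+###..
o.#.......ddbbbbbbbbbbbbbbbbbbbbbbbbbddddd.......##.o
300 [182] [640.9  80.9 198. ]
325 [181] [640.5  91.2 198. ]
350 [182] [640.9 101.6 198. ]
sides [674.6  56.6 168. ] [674.6 123.1 168. ]
pose [689.1  89.6 153.6] [-180.   -0. -180.] j6 -88.0 shift [21.1 -0.  -3.4]
[-0.1  0.2 -0.9]
```

Request:
carry_out --pt "0 0 2 0 1" --pt "0 0 2 0 1" --pt "0 0 2 0 1" --pt "0 0 0 0 1" --pt "0 0 0 0 1"

```text
t: 73.2
eef_pos: [690.2, 89.6, 149.5]
tcp_rot: [-3.142, 0.004, -3.142]
ft_force: [1.7, -0.1, 9.0]
opening: 0.671
grip_force: 30.0
```

Request:
carry_out --pt "0 0 -1 0 0.3" --pt "0 0 0 0 0.22" --pt "0 0 0 0 0.22" --pt "0 0 0 0 0.22" --pt "0 0 -4 0 0.22" --pt "0 0 -4 0 0.22" --pt "0 0 0 0 0.22" --pt "0 0 0 0 1" --pt "0 0 0 0 1" --pt "0 0 0 0 1" --pt "0 0 0 0 1"

```text
t: 74.3
eef_pos: [689.0, 89.6, 156.6]
tcp_rot: [-3.141, 0.0, -3.142]
ft_force: [-0.5, -1.6, 0.7]
opening: 0.688
grip_force: 28.9
```

```bash
python3 mouth.py; python3 cup2.py | tail -13
```

```text
300 [196] [647.9  80.5 198. ]
325 [196] [647.9  91.3 198. ]
350 [200] [649.7 102.1 198. ]
sides [676.   60.3 168. ] [675.9 124.4 168. ]
pose [689.   89.6 156.6] [-180.    0. -180.] j6 -88.0 shift [21.  -0.  -0.4]
[-0.1 -0.6  1.2]
....+......+.........................................
.+++++++++++++++++++++++++++++#####++#########+######
.####################################################
.####################################################
.####################################################
.#############dddddbbbbbbbbbbbbbb+###################
..###########ddddddbbbbbbbbbbbbbbbbbbbd##############
..###########ddddddbbbbbbbbbbbbbbbbbbbdddd###########
..#########..dbbbbdddbbbbbbbbbbbbbbbbddd..###########
..######.....dbbbbbbbbbbbbbdddd...dddbbddd..+########
..+###......ddbbbbbbbbbbbbbbbbbbbbbbbbbdd.....#######
...##.......dbbbbbbbbbbbbbbbbbbbbbbbbbddd.......####.
............dbbbbbbbbbbbbbbbbbbbbbbbbbddd.........##.
```

Request:
carry_out --pt "0 0 0 0 0.25" --pt "0 0 0 0 0.22" --pt "0 0 0 0 0.22" --pt "-6 0 0 0 0.22" --pt "-6 0 0 0 0.22" --pt "0 0 0 0 0.22" --pt "0 0 0 0 1" --pt "0 0 0 0 1" --pt "0 0 0 0 1" --pt "0 0 0 0 1"

```text
t: 75.4
eef_pos: [700.9, 89.7, 156.6]
tcp_rot: [-3.142, -0.0, -3.141]
ft_force: [0.7, 0.6, -0.9]
opening: 0.69
grip_force: 29.0
```

```bash
sed -i 's/198)/136)/' mouth.py; python3 mouth.py; python3 cup2.py | tail -10
```

```text
300 [177] [664.5  75.6 136. ]
325 [178] [665.1  91.7 136. ]
350 [182] [667.7 107.8 136. ]
sides [687.9  -8.1 168. ] [687.8 124.4 168. ]
pose [701.   89.7 156.6] [-180.   -0. -180.] j6 -88.1 shift [33.  -0.  -0.4]
[-0.4  0.8 -0.1]
.############+dddddbbbbbbbbbbbbbbbbd#################
.############ddddddbbbbbbbbbbbbbbbbbbbbdd############
.############ddbbbbdbbbbbbbbbbbbbbbbbbdddd.##########
..###########ddbbbbbbbbbbbbbddddddddd.ddddd##########
..###########ddbbbbbbbbbbbbbbbbbbbbbbbbbbdd##########
..#########..dbbbbbbbbbbbbbbbbbbbbbbbbbbdd###########
..######....ddbbbbbbbbbbbbbbbbbbbbbbbbbddd..+########
..+###......ddbbbbbbbbbbbbbbbbbbbbbbbbbdd.....######+
...##.......ddbbbbbbbbbbbbbbbbbbbbbbbbddd.......####.
............dbbbbbbbbbbbbbbbbbbbbbbbbbddd.........##.
```

Request:
carry_out --pt "0 0 -12 0 1" --pt "12 0 -12 0 1" --pt "25 0 0 0 1" --pt "35 0 0 0 1" --pt "35 0 0 0 1" --pt "35 0 0 0 1" --pt "35 0 0 0 1" --pt "30 0 0 0 1" --pt "15 0 0 0 1" --pt "5 0 0 0 1" --pt "0 0 15 0 1" --pt "0 0 15 0 1"

```text
t: 76.7
eef_pos: [474.7, 89.6, 151.4]
tcp_rot: [3.142, 0.003, -3.141]
ft_force: [-0.1, 0.4, -1.1]
opening: 0.691
grip_force: 29.0
```

Request:
carry_out --pt "0 0 5 0 1" --pt "0 0 3 0 1" --pt "0 0 3 0 1" --pt "0 0 3 0 1" --pt "0 0 3 0 1" --pt "0 0 3 0 1" --pt "0 0 3 0 1" --pt "0 0 3 0 1" --pt "0 0 0 0 1"

```text
t: 77.6
eef_pos: [478.1, 90.4, 126.7]
tcp_rot: [3.14, 0.01, 3.141]
ft_force: [11.3, 6.3, 9.3]
opening: 0.669
grip_force: 29.9
```

Request:
carry_out --pt "-1 0 3 0 1" --pt "-1 0 3 0 1" --pt "-1 0 3 0 1" --pt "-1 0 3 0 1" --pt "0 0 3 0 1" --pt "0 0 3 0 1" --pt "0 0 0 0 1"

```text
t: 78.3
eef_pos: [480.8, 89.9, 108.3]
tcp_rot: [3.141, 0.007, 3.141]
ft_force: [6.0, 3.8, 10.6]
opening: 0.656
grip_force: 30.0
```

```bash
python3 cup2.py
```

```text
[480.8  89.9 108.3] [ 6.   3.8 10.6]
.....................................................
.....................................................
.....................................................
.....................................................
.....................................................
.....................................................
.....................................................
.....................................................
.....................................................
.....................................................
.....................................................
.....................................................
..........................................+++++++++++
..........................................++#+#++++++
..............................................++#+...
..............................................+#+....
..............................................+#+....
..............................................+#+....
..............................................+#+....
..............................................+#+....
.............................................++#+....
.....................................................
+++++++++++++++++++++++++++++++++++++++++++++++++++++
+++++++++++++++++++++++++++++++++++++++++++++++++++++
+++++++++++++++++++dbbbbbbbbbbbbb++++++++++++++++++++
.......++..#.###bbdbbbbbbbbbbbbbbbbbb#..+.......ooooo
........+..#.+bbddddbbbbbbbbbbbbbbbbbbb.........ooooo
........+..#bdddddddbbbbbbbbbbbbbbbbbddbb........oooo
........+..bddddddddbbbbbbbbbbbbbbbdddddbb.........oo
........+.bdddddddddddbbbbbbbbbbbbbdddddddd..........
.........bbddddddddddbbbbbbbbbbbdbddddddddd..........
.........bdddddddddbbbbbbbbbbbbbbbdddddddddd....ooo..
o........bdddddddbbbbbbbbbbbbbbbbbbddddddddd.....ooo.
```

Request:
carry_out --pt "0 0 3 0 1" --pt "0 0 3 0 1" --pt "0 0 3 0 1" --pt "0 0 3 0 1" --pt "0 0 3 0 1" --pt "0 0 3 0 1" --pt "0 0 0 0 1"

```text
t: 79.05
eef_pos: [481.6, 89.6, 90.2]
tcp_rot: [3.141, 0.008, 3.141]
ft_force: [11.3, -0.4, 4.5]
opening: 0.652
grip_force: 30.0
```

```bash
python3 cup2.py
python3 - <<'E'
from h import *
c=env.read_camera("scene"); im=c["color"].astype(int)
print("\n".join("".join("b" if a[2]-a[0]>40 and a[1]>60 else "#" if a.min()>185 else "-" if a.min()>85 else "." for a in r) for r in im[150:205:1,285:350]))
E
```

```text
[481.6  89.6  90.2] [11.3 -0.4  4.5]
.....................................................
.....................................................
.....................................................
.....................................................
.....................................................
.....................................................
.....................................................
.....................................................
.....................................................
.....................................................
.....................................................
..............................................+++++++
............................................++######+
............................................+++++++++
.................................................+#++
.................................................+#+.
................................................++#+.
................................................++#+.
................................................++#+.
.....................................
[... 3648 characters left out ...]
-----############--##-------------------
.............-----------------############--#####----------------
.............-----------------#########--##--###-----------------
.............--------------------######------##---##-------------
.............----------------------#####----###--##--##----------
.............------------------------##########------####--------
.............---------------------------########----#######------
.............-----------------------------#####---############---
.............-------------------------------##---######-#######--
..............--..-------------------------------#---##----####--
.....................-------------------------------###----####--
```

Request:
carry_out --pt "2 0 0 0 1" --pt "2 0 0 0 1" --pt "2 0 0 0 1" --pt "2 0 0 0 1" --pt "0 0 0 0 1"

```text
t: 79.65
eef_pos: [480.7, 89.7, 92.1]
tcp_rot: [3.141, 0.025, 3.141]
ft_force: [35.2, 0.7, 4.7]
opening: 0.656
grip_force: 30.0
```

```bash
cat > up.py <<'E'
from h import *
print(env.state()["eef_pos"].round(1),env.state()["ft_force"].round(1))
c=env.read_camera("scene"); im=c["color"].astype(int); m=((im[...,2]-im[...,0]>40)&(im[...,1]>60)).astype(np.uint8)
import sys
n,l,st,ce=cv2.connectedComponentsWithStats(m)
p=proj(c,env.state()["eef_pos"])
i=min((k for k in range(1,n) if st[k,4]>150),key=lambda k:np.hypot(*(ce[k]-p)))
x,y,w,h,a=st[i]; print(st[i],p.round(1))
print("\n".join("".join("b" if l[v,u]==i else "." for u in range(x-1,x+w+1)) for v in range(y,y+h)))
E
python3 up.py
```

```text
[480.7  89.7  92.1] [35.2  0.7  4.7]
[315 162  20  28 375] [319.3 179.3]
........bbbbb.........
.......bbbbbb.........
.......bbbbbbb........
.......bbbbbbb........
......bbbbbbbbb.......
....bbbbbbbbbbb.......
..bbbbbbbbbbbbb.......
.bbbbbbbbbbbbbb.......
.bbbbbbbbbbbbbbb......
.bbbbbbbbbbbbbbb......
..bbbbbbbbbbbbbbb.....
..bbbbbbbbbbbbbbb.....
.bbbbbbbbbbbbbbbb.....
..bbbbbbbbbbbbbbbb....
..bbbbbbbbbbbbbbbb....
..bbbbbbbbbbbbbbbbb...
..bbbbbbbbbbbbbbbbb...
..bbbbbbbbbbbbbbbbb...
..bbbbbbbbbbbbbbbbbb..
..bbbbbbbbbbbbbbbbbb..
..bbbbbbbbbbbbbbbbbb..
..bbbbbbbbbbbbbbbbbbb.
..bbbbbbbbbbbbbbbbbb..
..bbbbbbbbbbbbbbbbb...
..bbbbbbbbbbbbbb......
...bbbbbbbbbb.........
...bbbbbbbb...........
...bbbb...............
```

Request:
carry_out --pt "-8 0 0 0 1" --pt "-6 0 -10 0 1" --pt "0 0 -30 0 1" --pt "0 0 -35 0 1" --pt "0 -10 -25 0 1" --pt "5 -30 0 0 1" --pt "5 -35 0 0 1" --pt "6 -40 0 0 1" --pt "6 -40 0 0 1" --pt "6 -40 0 0 1" --pt "0 -20 0 0 1" --pt "0 -8 0 0 1"

```text
t: 80.9
eef_pos: [456.1, -135.2, 189.1]
tcp_rot: [-3.141, 0.001, 3.139]
ft_force: [-1.0, 0.1, -1.0]
opening: 0.656
grip_force: 30.0
```

Request:
carry_out --pt "0 0 0 0 1" --pt "0 0 30 0 1" --pt "0 0 40 0 1" --pt "0 0 30 0 1" --pt "0 0 10 0 1" --pt "0 0 0 0 1"

```text
t: 81.5
eef_pos: [455.9, -132.4, 78.0]
tcp_rot: [3.141, -0.002, -3.14]
ft_force: [0.2, -0.2, -0.9]
opening: 0.653
grip_force: 30.0
```

```bash
python3 up.py
python3 - <<'E'
from h import *
go(457.8,-134.5,40)
E
python3 cup2.py
python3 - <<'E'
from h import *
c=env.read_camera("top"); im=c["color"].astype(int)
print("\n".join("".join("o" if (a[0]-a[2])>25 else "#" if a.min()>215 else "*" if a.min()>185 else "-" if a.min()>90 else "." for a in r) for r in im[172:228,280:316]))
E
```

```text
[ 455.9 -132.4   78. ] [ 0.2 -0.2 -0.9]
[260 189  23  31 482] [266.4 207.7]
............bbb..........
..........bbbbbb.........
........bbbbbbbb.........
......bbbbbbbbbb.........
......bbbbbbbbbbb........
......bbbbbbbbbbb........
......bbbbbbbbbbbb.......
.....bbbbbbbbbbbbb.......
...bbbbbbbbbbbbbbb.......
.bbbbbbbbbbbbbbbbbb......
.bbbbbbbbbbbbbbbbbb......
.bbbbbbbbbbbbbbbbbb......
.bbbbbbbbbbbbbbbbbbb.....
.bbbbbbbbbbbbbbbbbbbb....
..bbbbbbbbbbbbbbbbbbb....
..bbbbbbbbbbbbbbbbbbb....
..bbbbbbbbbbbbbbbbbbb....
..bbbbbbbbbbbbbbbbbbbb...
..bbbbbbbbbbbbbbbbbbbb...
..bbbbbbbbbbbbbbbbbbbbb..
..bbbbbbbbbbbbbbbbbbbbb..
..bbbbbbbbbbbbbbbbbbbbbb.
..bbbbbbbbbbbbbbbbbbbbbb.
...bbbbbbbbbbbbbbbbbbbbb.
...bbbbbbbbbbbbbbbbbbbbb.
...bbbbbbbbbbbbbbbbbbbb..
...bbbbbbbbbbbbbbbbbbb...
....bbbbbbbbbbbbbb.......
.....bbbbbbbbbb..........
.....bbbbbbbb............
......bbbb...............
pose [ 456.4 -132.8   79. ] [ 180.    -0.  -179.9] j6 -114.2 shift [-1.4 -1.7 39. ]
[ 456.4 -132.8   79. ] [0.4 0.8 0.2]
...........oo.dd..ddddd.dooo.........................
............oood.dddddddooo.o..............
[... 3056 characters left out ...]
.-##########################*-....
-..-##########################*-....
--.-##########################*-....
--.-#####ooo*################**-....
--.-######oo#################**-....
--.-#####ooo##################--....
----####*ooo##################--....
-.--#######**################*--....
.---#########################*--....
-.--##########################--....
..--##########################--....
----#########################*--....
.---#########################*--....
..--##########################*-....
----#########################*--....
--.-#########################*--....
-.--#########################*--....
..--#########################*--....
----********#################*--....
```

Request:
carry_out --pt "-1 -1.5 15 0 1" --pt "0 0 12 0 1" --pt "0 0 5 0 1" --pt "0 0 3 0 1" --pt "0 0 3 0 1" --pt "0 0 3 0 1" --pt "0 0 0 0 1"

```text
t: 82.35
eef_pos: [457.1, -134.9, 37.6]
tcp_rot: [-3.141, 0.0, -3.141]
ft_force: [-0.1, 1.0, -0.1]
opening: 0.656
grip_force: 30.0
```

Request:
carry_out --pt "0 0 2 0 1" --pt "0 0 2 0 1" --pt "0 0 2 0 1" --pt "0 0 2 0 1" --pt "0 0 0 0 1"

```text
t: 82.85
eef_pos: [458.4, -135.1, 31.7]
tcp_rot: [-3.14, 0.004, 3.142]
ft_force: [-1.5, 5.0, 34.9]
opening: 0.655
grip_force: 30.0
```

```bash
python3 up.py
```

```text
[ 458.4 -135.1   31.7] [-1.5  5.  34.9]
[261 202  22  30 443] [267.5 220.9]
.............bb.........
............bbbb........
..........bbbbbb........
........bbbbbbbb........
......bbbbbbbbbbb.......
......bbbbbbbbbbb.......
......bbbbbbbbbbbb......
......bbbbbbbbbbbb......
.....bbbbbbbbbbbbb......
...bbbbbbbbbbbbbbb......
..bbbbbbbbbbbbbbbbb.....
.bbbbbbbbbbbbbbbbbbb....
.bbbbbbbbbbbbbbbbbbb....
..bbbbbbbbbbbbbbbbbb....
..bbbbbbbbbbbbbbbbbb....
..bbbbbbbbbbbbbbbbbbb...
..bbbbbbbbbbbbbbbbbbb...
..bbbbbbbbbbbbbbbbbbb...
..bbbbbbbbbbbbbbbbbbb...
..bbbbbbbbbbbbbbbbbbbb..
..bbbbbbbbbbbbbbbbbbbb..
..bbbbbbbbbbbbbbbbbbbb..
...bbbbbbbbbbbbbbbbbbbb.
...bbbbbbbbbbbbbbbbbbbb.
...bbbbbbbbbbbbbbbbbbb..
...bbbbbbbbbbbbbbbbb....
...bbbbbbbbbbbbbbbb.....
....bbbbbbbbbbbbb.......
.....bbbbbbbbbb.........
.....bbbbbbb............
```

Request:
carry_out --pt "0 0 3 0 1" --pt "0 0 2 0 1" --pt "0 0 0 0 1" --pt "0 0 -6 0 1" --pt "0 0 0 0 0.28" --pt "0 0 0 0 0.25" --pt "0 0 0 0 0.2" --pt "0 0 0 0 0.2" --pt "0 0 0 0 0.2"

```text
t: 83.8
eef_pos: [456.9, -134.9, 30.3]
tcp_rot: [3.141, -0.0, 3.142]
ft_force: [0.1, -0.8, -0.1]
opening: 0.8
grip_force: 0.0
```

```bash
python3 up.py
```

```text
[ 456.9 -134.9   30.3] [ 0.1 -0.8 -0.1]
[261 204  23  32 554] [267.3 221.1]
............bbbb.........
........bbbbbbbbbbbb.....
.......bbbbbbbbbbbbbb....
.....bbbbbbbbbbbbbbbb....
....bbbbbbbbbbbbbbbbbb...
....bbbbbbbbbbbbbbbbbb...
....bbbbbbbbbbbbbbbbb....
....bbbbbbbbbbbbbbbbbb...
..bbbbbbbbbbbbbbbbbbbb...
.bbbbbbbbbbbbbbbbbbbbb...
.bbbbbbbbbbbbbbbbbbbbb...
.bbbbbbbbbbbbbbbbbbbbb...
..bbbbbbbbbbbbbbbbbbbbb..
..bbbbbbbbbbbbbbbbbbbbb..
...bbbbbbbbbbbbbbbbbbbb..
...bbbbbbbbbbbbbbbbbbb...
...bbbbbbbbbbbbbbbbbbbb..
...bbbbbbbbbbbbbbbbbbbb..
....bbbbbbbbbbbbbbbbbbb..
....bbbbbbbbbbbbbbbbbbb..
....bbbbbbbbbbbbbbbbbbb..
....bbbbbbbbbbbbbbbbbbb..
....bbbbbbbbbbbbbbbbbbb..
.....bbbbbbbbbbbbbbbbbb..
.....bbbbbbbbbbbbbbbbbbb.
.....bbbbbbbbbbbbbbbbbbb.
.....bbbbbbbbbbbbbbbbbbb.
.....bbbbbbbbbbbbbbbbbb..
......bbbbbbbbbbbbbbbb...
......bbbbbbbbbbbbbb.....
.......bbbbbbbbbbb.......
..........bbbb...........
```

Request:
carry_out --pt "0 0 0 0 0.1" --pt "0 0 -10 0 0.1" --pt "0 0 -30 0 0.1" --pt "0 0 -45 0 0.1" --pt "0 0 -45 0 0.1" --pt "0 0 -45 0 0.1" --pt "0 0 -25 0 0.1" --pt "0 0 0 0 0.1"

```text
t: 84.65
eef_pos: [457.9, -135.2, 234.7]
tcp_rot: [-3.139, 0.006, -3.141]
ft_force: [0.3, -0.3, 0.9]
opening: 0.9
grip_force: 0.0
```

```bash
cat > ad.py <<'E'
from h import *
# adapters: dark-purple tops ringed bright, from the scene and top cameras
for n in("scene","top"):
    c=env.read_camera(n); im=c["color"].astype(int)
    m=(im[...,2]-im[...,1]>25)&(im[...,2]>60)&(im[...,2]<190)&(abs(im[...,0]-im[...,1])<40)
    k,l,st,ce=cv2.connectedComponentsWithStats(m.astype(np.uint8))
    for i in range(1,k):
        p=ray(c,*ce[i],70)
        if st[i,4]>=6 and 350<p[0]<800 and -420<p[1]<0:
            x,y,w,h=st[i,:4]; ring=im[max(y-3,0):y+h+3,x-3:x+w+3].reshape(-1,3)
            pk=((ring[:,0]-ring[:,1])>40).sum()
            print(n,st[i].tolist(),p.round(1),"pink",pk)
E
python3 ad.py
python3 - <<'E'
from h import *
go(457,-134,230)
for n,z in(("top",80),("wrist",80)):
    c=env.read_camera("top") if n=="top" else wrist(); im=c["color"].astype(int)
    m=(im[...,2]-im[...,0]>40)&(im[...,1]>70); print(n)
    k,l,st,ce=cv2.connectedComponentsWithStats(m.astype(np.uint8))
    for i in range(1,k):
        p=ray(c,*ce[i],z)
        if st[i,4]>100 and abs(p[0]-457)<60 and abs(p[1]+134)<60:
            x,y,w,h,a=st[i]; print(st[i].tolist(),p.round(1)); r=im[y-2:y+h+2,x-2:x+w+2]; s=2 if n=="wrist" else 1
            print("\n".join("".join("o" if q[0]-q[2]>25 else "b" if q[2]-q[0]>40 else "#" if q.min()>170 else "." for q in row) for row in r[::s]))
E
```

```text
scene [226, 222, 7, 4, 25] [ 422.6 -252.    70. ] pink 5
scene [259, 245, 9, 5, 35] [ 579.6 -261.6   70. ] pink 0
scene [350, 247, 8, 2, 8] [ 768.7 -109.7   70. ] pink 0
scene [347, 254, 2, 6, 7] [ 777.5 -148.5   70. ] pink 0
top [343, 118, 28, 34, 59] [ 776.5 -131.9   70. ] pink 0
top [336, 137, 6, 11, 11] [761.6 -56.7  70. ] pink 0
top [391, 190, 8, 8, 46] [ 580.9 -260.6   70. ] pink 0
pose [ 456.8 -134.7  231.1] [-1.8e+02  1.0e-01 -1.8e+02] j6 -114.4 shift [-0.2  0.7  1.1]
top
wrist
[296, 171, 57, 59, 2073] [ 470.4 -133.6   80. ]
#############################################################
#######################bbbbbb...bbbbb.#######################
###################bbbbbbbbbbbbbbbbbbbbbb.###################
###############bbbbbbbbbbbbbbbbbbbbbbbbbbbbb#################
#############bbbbbbbbbbbbbbbbbbbbbbbbbbbbbbbbb###############
###########bbbbbbbbbbbbbbbbbbbbbbbbbbbbbbbbbbbbb#############
##########bbbbbbbbbbbbbbbbbbbbbbbbbbbbbbbbbbbbbbbb###########
########bbbbbbbbbbbbbbbbbbbbbbbbbbbbbbbbbbbbbbbbbbbb#########
#######bbbbbbbbbbbbbbbbbbbbbbbbbbbbbbbbbbbbbbbbbbbbbbb#######
###
[... 722 characters left out ...]
b..b.bb..b.bbb####
###obbb.bbbbbbbbb.bbbbbbbbbbbbbbbbbbbbbbb...bb.bb.b.bbbbbo###
.....bbb..bbbbb.b...b.bbbbbbbbbbbbbbb.......b..b..b.bbb######
......bbb.b.bb.b....b..b..b........b..b....bb..b...bbbboooo##
.......bbbb.b.bbb.bbb.b.......b...b..b...bb...b..bbbb........
.........bbbbb..bb..bb.b........b..b..b..b.bb..bbbbb.........
...........bbbbb.......b....b..b.b...b..b....bbbbb...........
.............bbbbbbb.....b...b...b.......bbbbbbb.............
................bbbbbbbbbbbb.....bbbbbbbbbbbb................
....................bbbbbbbbbbbbbbbbbbbbb....................
..............................b..............................
.............................................................
```

```bash
python3 - <<'E'
from h import *
w=wrist(); print("rim ctr",ray(w,324.5,199.5,80).round(1),"L/R",ray(w,298,199,80).round(1),ray(w,351,199,80).round(1),"top/bot",ray(w,324,173,80).round(1),ray(w,324,228,80).round(1))
im=w["color"].astype(int); m=((im.min(2)>170)); k,l,st,ce=cv2.connectedComponentsWithStats(m.astype(np.uint8))
for i in range(1,k):
    if st[i,4]>1500: print(st[i].tolist(), ray(w,st[i,0],st[i,1],12).round(0), ray(w,st[i,0]+st[i,2],st[i,1]+st[i,3],12).round(0))
s=env.read_camera("scene"); print([proj(s,[457.8,-134.5,z]).round(1).tolist() for z in(4,80)])
E
python3 up.py | head -2
```

```text
rim ctr [ 472.7 -132.2   80. ] L/R [ 472.2 -161.9   80. ] [ 472.1 -102.5   80. ] top/bot [ 442.5 -132.8   80. ] [ 506.9 -132.8   80. ]
[279, 123, 94, 106, 7159] [ 391. -190.   12.] [536. -64.  12.]
[113, 174, 112, 91, 6677] [ 457. -414.   12.] [ 592. -276.   12.]
[461, 174, 179, 69, 4501] [457.  50.  12.] [557. 318.  12.]
[[268.2, 227.9], [266.3, 207.9]]
[ 456.7 -134.7  229.6] [-0.9  0.2  0.2]
[260 204  24  32 579] [261.7 163.9]
```

Cup stands upright, empty, about 15 mm from the tray's middle (within tolerance). One adapter was knocked to about (580,-261); the other is at (423,-251). Pick that one first.

Request:
carry_out --pt "8 -28 0 0 0.4" --pt "12 -42 0 0 0.4" --pt "10 -36 0 0 0.4" --pt "3.5 -10.5 30 0 0.4" --pt "0 0 40 0 0.4" --pt "0 0 40 0 0.4" --pt "0 0 40 0 0.4" --pt "0 0 25 0 0.4" --pt "0 0 8 0 0.4" --pt "0 0 0 0 0.4"

```text
t: 86.0
eef_pos: [423.2, -251.1, 46.7]
tcp_rot: [3.14, -0.002, -3.141]
ft_force: [0.5, 0.9, -0.4]
opening: 0.601
grip_force: 0.0
```

Request:
carry_out --pt "0 0 0 0 1" --pt "0 0 0 0 1" --pt "0 0 0 0 1" --pt "0 0 0 0 1" --pt "0 0 0 0 1"

```text
t: 86.5
eef_pos: [424.0, -251.6, 48.6]
tcp_rot: [-3.14, 0.001, -3.141]
ft_force: [0.1, 1.3, 8.0]
opening: 0.383
grip_force: 30.0
```

Request:
carry_out --pt "0 0 -20 0 1" --pt "0 0 -40 0 1" --pt "0 0 -45 0 1" --pt "0 0 -45 0 1" --pt "0 0 -30 0 1" --pt "-4 23 0 0 1" --pt "-7 42 0 0 1" --pt "-7 42 0 0 1" --pt "-7 42 0 0 1" --pt "-7 42 0 0 1" --pt "-7 42 0 0 1" --pt "-7 42 0 0 1"

```text
t: 87.7
eef_pos: [469.3, 25.4, 228.0]
tcp_rot: [-3.141, 0.001, -3.142]
ft_force: [0.8, -0.0, -1.4]
opening: 0.384
grip_force: 30.0
```

Request:
carry_out --pt "-8 42 0 0 1" --pt "-8 42 0 0 1" --pt "-8 42 0 0 1" --pt "-6 30 0 0 1" --pt "0 12 0 0 1" --pt "0 0 0 0 1" --pt "0 0 0 0 1"

```text
t: 88.4
eef_pos: [499.2, 190.8, 227.6]
tcp_rot: [-3.141, -0.0, -3.141]
ft_force: [0.3, 0.3, -1.4]
opening: 0.385
grip_force: 30.0
```

Run:
```python
from h import *
go(500,192,65)
```

```text
pose [499.2 190.8 227.6] [-180.   -0. -180.] j6 -76.2 shift [ -0.9   1.3 162.6]
```

Request:
carry_out --pt "0 1 25 0 1" --pt "0 0 40 0 1" --pt "0 0 40 0 1" --pt "0 0 35 0 1" --pt "0 0 14 0 1" --pt "0 0 6 0 1" --pt "0 0 2 0 1" --pt "0 0 0 0 1"

```text
t: 89.2
eef_pos: [500.0, 192.1, 66.3]
tcp_rot: [3.141, 0.001, 3.141]
ft_force: [-0.5, -0.2, -0.1]
opening: 0.385
grip_force: 30.0
```

Request:
carry_out --pt "0 0 0 0 0.5" --pt "0 0 0 0 0.5" --pt "0 0 0 0 0.5" --pt "0 0 -10 0 0.5" --pt "0 0 -35 0 0.4" --pt "0 0 -45 0 0.4" --pt "0 0 -45 0 0.4" --pt "0 0 -30 0 0.4"

```text
t: 90.0
eef_pos: [499.8, 192.8, 234.6]
tcp_rot: [3.141, 0.003, -3.141]
ft_force: [-0.6, -0.3, -0.1]
opening: 0.601
grip_force: 0.0
```

```bash
python3 ad.py
python3 - <<'E'
from h import *
go(580.5,-261,230)
E
```

```text
scene [259, 245, 9, 5, 37] [ 579.2 -262.1   70. ] pink 0
scene [345, 261, 2, 6, 6] [ 789.7 -173.2   70. ] pink 0
top [343, 120, 28, 32, 53] [ 773.4 -131.8   70. ] pink 0
top [336, 137, 6, 11, 11] [761.6 -56.7  70. ] pink 0
top [391, 190, 8, 8, 46] [ 581.  -261.1   70. ] pink 0
pose [500.7 193.  235.6] [ 179.9    0.4 -180. ] j6 -76.0 shift [ -79.6 -454.1    5.4]
```

Request:
carry_out --pt "-4 -20 0 0 0.4" --pt "-7 -41 0 0 0.4" --pt "-7 -41 0 0 0.4" --pt "-7 -41 0 0 0.4" --pt "-7 -41 0 0 0.4" --pt "-7 -41 0 0 0.4" --pt "-7 -41 0 0 0.4" --pt "-7 -41 0 0 0.4" --pt "-7 -41 0 0 0.4" --pt "-7 -41 0 0 0.4" --pt "-7 -41 0 0 0.4" --pt "-6 -24 0 0 0.4"

```text
t: 91.3
eef_pos: [579.3, -264.1, 230.1]
tcp_rot: [3.142, -0.001, 3.14]
ft_force: [0.3, 0.5, -0.5]
opening: 0.601
grip_force: 0.0
```

```bash
python3 - <<'E'
from h import *
go(580.5,-261.3,47)
E
python3 ad.py | grep 391
```

```text
pose [ 579.3 -264.1  230.1] [180.   -0.  179.9] j6 -120.3 shift [ -1.4   2.8 183.1]
```

Request:
carry_out --pt "-1 2.5 35 0 0.4" --pt "0 0 45 0 0.4" --pt "0 0 45 0 0.4" --pt "0 0 35 0 0.4" --pt "0 0 15 0 0.4" --pt "0 0 7 0 0.4" --pt "0 0 0 0 0.4" --pt "0 0 0 0 1" --pt "0 0 0 0 1" --pt "0 0 0 0 1" --pt "0 0 0 0 1" --pt "0 0 0 0 1"

```text
t: 92.6
eef_pos: [581.1, -259.3, 49.7]
tcp_rot: [-3.14, 0.002, -3.142]
ft_force: [-1.0, -0.6, 5.9]
opening: 0.382
grip_force: 29.9
```

Request:
carry_out --pt "0 0 -20 0 1" --pt "0 0 -40 0 1" --pt "0 0 -45 0 1" --pt "0 0 -45 0 1" --pt "0 0 -30 0 1" --pt "0 23 0 0 1" --pt "0 42 0 0 1" --pt "0 42 0 0 1" --pt "0 42 0 0 1" --pt "0 42 0 0 1" --pt "0 42 0 0 1" --pt "0 42 0 0 1"

```text
t: 93.8
eef_pos: [580.0, 17.8, 228.7]
tcp_rot: [3.142, -0.0, 3.142]
ft_force: [0.3, 0.3, -2.1]
opening: 0.385
grip_force: 29.8
```

Request:
carry_out --pt "0 42 0 0 1" --pt "0 42 0 0 1" --pt "0 42 0 0 1" --pt "0 35 0 0 1" --pt "0 16 0 0 1" --pt "0 0 0 0 1" --pt "0 0 0 0 1"

```text
t: 94.5
eef_pos: [580.4, 192.5, 228.4]
tcp_rot: [-3.141, -0.0, -3.141]
ft_force: [-0.4, -0.1, -1.3]
opening: 0.384
grip_force: 29.8
```

Run:
```python
from h import *
go(580,192,66)
```

```text
pose [580.4 192.5 228.4] [-180.   -0. -180.] j6 -77.8 shift [  0.3  -0.4 162.4]
```

Request:
carry_out --pt "0 0 25 0 1" --pt "0 0 40 0 1" --pt "0 0 40 0 1" --pt "0 0 35 0 1" --pt "0 0 14 0 1" --pt "0 0 6 0 1" --pt "0 0 1.5 0 1" --pt "0 0 0 0 1" --pt "0 0 0 0 0.5" --pt "0 0 0 0 0.5" --pt "0 0 0 0 0.5"

```text
t: 95.6
eef_pos: [580.8, 193.3, 67.9]
tcp_rot: [3.141, 0.001, -3.141]
ft_force: [0.1, -0.8, -0.4]
opening: 0.493
grip_force: 0.0
```

Request:
carry_out --pt "0 0 -10 0 0.5" --pt "0 0 -35 0 0.5" --pt "0 0 -45 0 0.62" --pt "20 0 -45 0 0.62" --pt "40 0 -10 0 0.62" --pt "40 0 0 0 0.62" --pt "40 0 0 0 0.62" --pt "30 0 0 0 0.62" --pt "10 0 0 0 0.62" --pt "0 0 0 0 0.62"

```text
t: 96.6
eef_pos: [400.3, 193.3, 213.1]
tcp_rot: [3.141, 0.002, -3.141]
ft_force: [0.1, -0.3, 0.7]
opening: 0.381
grip_force: 0.0
```

Request:
carry_out --pt "0 0 0 8.18 0.62" --pt "0 0 0 8.18 0.62" --pt "0 0 0 8.18 0.62" --pt "0 0 0 8.18 0.62" --pt "0 0 0 8.18 0.62" --pt "0 0 0 8.18 0.62" --pt "0 0 0 8.18 0.62" --pt "0 0 0 8.18 0.62" --pt "0 0 0 8.18 0.62" --pt "0 0 0 8.18 0.62" --pt "0 0 0 8.18 0.62" --pt "0 0 0 0 0.62"

```text
t: 97.8
eef_pos: [402.1, 193.2, 212.2]
tcp_rot: [3.141, -0.0, 1.569]
ft_force: [0.7, -0.1, 0.1]
opening: 0.381
grip_force: 0.0
```

Run:
```python
from h import *
go(399.5,188,91)
c=env.read_camera("top"); im=c["color"].astype(int)
w=wrist(); iw=w["color"].astype(int)
print("top of drawer")
print("\n".join("".join("o" if (a[0]-a[2])>25 and a[1]<a[0]*.85 else "y" if a[0]-a[2]>50 else "b" if a[2]-a[0]>40 else "#" if a.min()>205 else "-" if a.min()>90 else "." for a in r) for r in im[172:235,224:316]))
print("handle proj top",proj(c,[399.5,188,100]).round(1),"a,b",proj(c,[500,192,86]).round(1),proj(c,[580,192,86]).round(1))
```

```text
pose [402.1 193.2 212.2] [180.   -0.   89.9] j6 17.3 shift [ -5.2  -2.6 121.2]
top of drawer
.-..........................................-------------.----------------------------.----.
.--....................................................................................----.
.-..--bbbbbbbbb----------------..------------------.......-............................--#--
.--.-bbbbbbbbbbbbbbbbbbbbbbbbb...--------------------------.-##--------------------------##-
--..-bbbbbbbbbbbbbbbbbbbbbbbbb.............--.-------------.-##########################--##-
--..-bbbbbbbbbbbbbbbbbbbbbbbbb..........-.........-..-.-.--.-##########################--##-
--..-bbbbbbbbbbbbbbbbbbbbbbbbb.......-.......---...-------.--#########################---.-.
--..-bbbbbbbbbbbbbbbbbbbbbbbbb............yyyyyyy-..----.----#########################---...
--..-bbbbbbbbbbbbbbbbbbbbbbbbb...........yyyyyyyyy-.------.--#########################---...
--..-bbbbbbbbbbbbbbbbbbbbbbbbb..........yyyyyyyyyyy-...------#########################---...
--..-bbbbbbbbbbbbbbbbbbbbbbbbb..........yyyyyyyyyyyy.-----.--################
[... 4213 characters left out ...]
---.............................-------------------####---------------------....
------------.................................-------------------------------------------#-..
.......-.....................................----------------#--------------------------#-..
.......................................................---......------------------------#-..
.......................................................---..............................-...
.......................................................---..................................
.......................................................---..................................
handle proj top [265.5 241.6] a,b [265.9 212.8] [266.7 190.1]
```

Run:
```python
from h import *
c=env.read_camera("top"); im=np.mean([env.read_camera("top")["color"].astype(int) for _ in range(6)],0)
print("mean min-channel, rows 188-206, cols 288-304"); print(im[188:206,288:304].min(2).round().astype(int))
s=env.read_camera("scene"); a=np.mean([env.read_camera("scene")["color"].astype(int) for _ in range(6)],0)
r=a[186:222,300:350]; print("\n".join("".join("o" if q[0]-q[2]>22 else "#" if q.min()>222 else "*" if q.min()>205 else "+" if q.min()>170 else "-" if q.min()>110 else "." for q in row) for row in r))
print(proj(s,[*ray(c,295,194,26)[:2],26]).round(1)-[300,186], ray(c,295,194,26).round(0))
```

```text
mean min-channel, rows 188-206, cols 288-304
[[241 241 241 241 241 241 241 242 242 243 244 245 216 215 240 242]
 [241 241 241 241 241 241 242 241 242 230 204 136 127 217 236 242]
 [241 241 241 241 241 241 242 242 242 236 234 140  98 239 236 241]
 [241 241 241 241 241 242 242 242 242 241 237 152  59 214 220 240]
 [241 241 241 241 242 221 238 242 242 230 212 131  43 161 179 238]
 [242 241 241 239 242 242 229 240 243 243 208 236 243 243 242 243]
 [241 241 242 240 241 243 244 204 236 243 241 243 244 243 243 243]
 [241 242 241 241 241 243 246 194 235 242 242 242 242 242 242 242]
 [241 241 241 229 210 222 178 206 240 242 241 242 241 241 241 241]
 [241 241 241 241 240 219 236 242 242 242 242 242 241 241 242 242]
 [241 241 241 242 242 240 243 243 243 243 242 241 241 241 242 242]
 [241 241 241 241 242 243 241 220 212 240 243 242 241 242 242 242]
 [241 241 241 242 243 216 222 240 230 200 239 242 242 242 243 230]
 [241 241 241 242 245 194 186 226 203 165 239 243 242 242 244 217]
 [242 242 242 242 244 164  78 103  82 127 238 243 242 244 230 186]
 [234 218 238 243 245 192 175 212 141 185 242 243 
[... 1316 characters left out ...]
oo+*#+--
...........................................--+++--
.............................................-----
...............................................---
...............................................---
...............................................---
...............................................---
...............................................---
...............................................---
...............................................---
...............................................---
...............................................---
...............................................---
...............................................---
[41.7 18.5] [574.  96.  26.]
```

Seven canisters in the white bay (one standing), adapters and head in place. Now grip the handle and shut the drawer.

Request:
carry_out --pt "-5 -2.5 30 0 0.62" --pt "0 0 40 0 0.62" --pt "0 0 30 0 0.62" --pt "0 0 15 0 0.62" --pt "0 0 6 0 0.62" --pt "0 0 0 0 0.62" --pt "0 0 0 0 1" --pt "0 0 0 0 1" --pt "0 0 0 0 1" --pt "0 0 0 0 1"

```text
t: 99.6
eef_pos: [399.3, 188.3, 91.7]
tcp_rot: [3.138, -0.001, 1.572]
ft_force: [1.0, -5.4, -0.2]
opening: 0.108
grip_force: 30.0
```

Request:
carry_out --pt "0 2 0 0 1" --pt "0 4 0 0 1" --pt "0 7 0 0 1" --pt "0 10 0 0 1" --pt "0 12 0 0 1" --pt "0 12 0 0 1" --pt "0 12 0 0 1" --pt "0 12 0 0 1" --pt "0 12 0 0 1" --pt "0 12 0 0 1" --pt "0 12 0 0 1" --pt "0 12 0 0 1"

```text
t: 100.8
eef_pos: [517.6, 188.9, 91.7]
tcp_rot: [3.141, -0.001, 1.571]
ft_force: [-1.9, 6.2, 4.8]
opening: 0.107
grip_force: 30.0
```

Request:
carry_out --pt "0 12 0 0 1" --pt "0 12 0 0 1" --pt "0 12 0 0 1" --pt "0 12 0 0 1" --pt "0 10 0 0 1" --pt "0 8 0 0 1" --pt "0 6 0 0 1" --pt "0 4 0 0 1" --pt "0 3 0 0 1" --pt "0 3 0 0 1" --pt "0 2 0 0 1" --pt "0 0 0 0 1"

```text
t: 102.0
eef_pos: [599.3, 189.4, 91.7]
tcp_rot: [-3.138, -0.001, 1.571]
ft_force: [-10.7, 7.2, 10.7]
opening: 0.107
grip_force: 30.0
```

Request:
carry_out --pt "0 2 0 0 1" --pt "0 0 0 0 1" --pt "0 -1.5 0 0 1" --pt "0 0 0 0 0.62" --pt "0 0 0 0 0.62" --pt "0 0 0 0 0.62" --pt "0 0 -10 0 0.62" --pt "0 0 -30 0 0.62" --pt "0 0 -40 0 0.62" --pt "0 0 -40 0 0.62" --pt "0 0 0 0 0.62" --pt "0 0 0 0 0.62"

```text
t: 103.2
eef_pos: [601.7, 188.1, 212.4]
tcp_rot: [3.139, -0.0, 1.571]
ft_force: [0.2, 0.4, -1.3]
opening: 0.379
grip_force: 0.0
```

```bash
python3 ad.py; python3 up.py|head -1
python3 - <<'E'
from h import *
c=env.read_camera("scene"); a=c["color"].astype(int)
m=((a[...,2]-a[...,0]>40)&(a[...,1]>60)).astype(np.uint8); print(cv2.boundingRect(m[195:250,250:300]))
x0=proj(c,[564,350,110]);
im=a; 
print("\n".join("".join("o" if q[0]-q[2]>40 else "b" if q[2]-q[0]>40 else "#" if q.min()>185 else "-" if q.min()>90 else "." for q in r) for r in im[150:260:2,320:420:1]))
E
```

```text
top [343, 118, 28, 34, 59] [ 776.5 -132.1   70. ] pink 0
top [336, 137, 6, 11, 11] [761.6 -56.7  70. ] pink 0
[601.1 188.  210.4] [-0.4  0.5  0.1]
(10, 9, 24, 32)
..................................................................................................--
......................................................oooooooooooooo..............................--
...................................---............oooooooooooooooooooooo.............-............--
..................................--#####-........ooooooooooooooooooooooo........--######---......--
.....................................---#####-....ooooooooooooooooooooooo.....--#################---
........................................---######-ooooooooooooooooooooooo..--#######################
............................................------.ooooooooooooooooooooo-###########################
....................................................oooooooooooooooooo##############################
.........................................................ooooooooo-#################################
............................
[... 3917 characters left out ...]
........................................................--------------------------------------
..............................bbbbbbbb............................----------------------------------
.............................bbbbbbbbbbbbbbbbbbbbbbb...................-----------------------------
.............................bbbbbbbbbbbbbbbbbbbbbbbbbbbbbbbb..............-------------------------
............................bbbbbbbbbbbbbbbbbbbbbbbbbbbbbbbbb..................----------------#oo--
............................bbbbbbbbbbbbbbbbbbbbbbbbbbbbbbbbb.......................---------##-oo-#
...........................bbbbbbbbbbbbbbbbbbbbbbbbbbbbbbbbb............................--##ooo#####
```

```bash
python3 -c "
from cell import env
print(env.job_done())"
```

```text
the job is handed in; nothing more can be done
None
```

The job is handed in. The four photo poses were held, and the head, both adapters and all seven canisters are in the shut drawer. The empty cup stands upright on its tray, about 15 mm off the middle, and no verdict came back.

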